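# Load the bridge clamp and start its screw square

### The arm

A 6-joint arm with a two-finger parallel gripper is mounted at the origin on a cart in front of the work surface, level with it; the furniture and walls round the work are solid. World frame = base frame: x ahead of the robot, y to its left, z up, the work surface at z = 0. Lengths are in m, angles in degrees, forces in N, time in s.
With the tool pointing down it reaches from about 0.4 to 0.825 m from the base axis. Payload 7 kg.
Tool frame: the origin (TCP) lies on the centre line of the jaws, within the pads' length; the fingertips stand 14 mm ahead of it and the grasp point (between the pads) lies 5 mm behind it; z points along the fingers, y is the line along which they close (so a half turn about z gives the same grasp; the last joint's range is limited). The gripper opens to 88 mm and grips with 3 to 60 N. Pads are 19 mm wide; open, the fingers measure 130 mm over their backs; the gripper's body (78 mm by 193 mm) begins 47 mm behind the grasp point.
Start: joints at [-56.889, 20.546, 0.682, 0, -70.136, -16.507], TCP at [0.193, -0.647, 0.217] pointing down, gripper open.
Joint ranges: [-176.03, 176.03], [-82.01, 121.73], [-58.28, 71.71], [-173.87, 95.51], [-174.79, -0.11], [-173.66, 173.66]. Speed limits (degrees/s): [136.94, 136.94, 172.46, 180, 180, 180].

### API

Orientations are given as [roll, pitch, yaw] about the fixed x, y, z axes, in that order (R = Rz(yaw) Ry(pitch) Rx(roll)).
In Python, from plant import r gives the robot as it stands.
- The arm moves only by the tool send_rows, never from a script. Its argument "steps" is a list of rows, each an object with "dp": the shift along the tool's x, y, z in mm, a list of three; "roll": the turn about the tool's z in rad; "jaw": the opening in per cent of the stroke, from 0 (shut) to 100 (fully open). In form: [{"dp": [tx, ty, tz], "roll": roll, "jaw": jaw}, ...]. A call has 1 to 5 rows; each row is the pose to reach, as a shift and turn from the pose commanded when the call began, along the tool's axes at that moment; what a row does not reach only later rows make up. A row lasts 1/8 s, in which the tool goes at most 62.5 mm and 10.7 degrees, less where a joint would pass 70% of its speed; a pose out of reach is approached as far as the arm can. A call with a gripper value outside its range is refused whole. The fingers move at their own pace and stop on an object; "newtons" is the grip in N (left out, the last holds). Time passes only in rows, so rows that repeat a pose let the fingers close. It gives the time, the measured TCP pose, the force, the opening and the grip force at its end, in the units of the state.
- r.get_state(): the state, without advancing time (a new reading comes with each control period).
- r.capture(name): name is "scene" or "top" or "wrist"; returns a dict with "image" (480x640x3 uint8, blue, green, red), "K" (3x3 intrinsics, pixels), "rvec" (rotation vector, rad) and "tvec" (3), from world to camera coordinates, as OpenCV has them. Camera axes: x right, y down, z forward; pixel columns grow to the right and rows downward; lengths in m; the calibration is good to about 2 mm. The wrist camera is an equidistant fisheye: a pixel r from the principal point sees the ray r / f radians off the axis. A picture is of the moment at which its call begins. There is no depth.
- r.close_job(): hands the job in; it is judged then, once.
The state is a dict: "time_s": time; "joints": joint angles; "qd": joint speeds; "joint_torque": joint torques, N m; "tcp_pos": TCP position; "eef_rot": TCP orientation; "contact_force": force on the tool from outside, world axes, zero at the start; "moment": the same for the moment, N m; "gripper_width": finger opening in m; "gripper_force": force on a finger pad.
Only numpy, scipy, OpenCV 4.12 (cv2) and the standard library are available. Lean on these libraries where they do the work, as an engineer would, in place of code of your own. Each camera call takes 0.05 s, during which the arm holds its last target. There are 200 camera calls.

### The job

Push the aluminium plate under the blue bridge clamp until it lies flat and square against the stop at the back. Then take the orange driver, line it up with the leaning clamp screw, feel its blade fully into the slot and pause there a moment before you turn anything; then turn the screw clockwise about a quarter turn so that its rubber foot presses the plate firmly. Let go of the driver (it may stay in the screw), and leave the other things on the bench where they are.

Things in the scene. Friction and masses are not known exactly. Their poses are not given: they have to be found in the camera images.
- clamp: blue bridge clamp fixed to the worktop. Origin on the worktop under the bridge; x points into the clamp (loading direction), z up. The passage is 82 mm wide between the legs; its ceiling, the bridge, is 18 mm above the worktop and spans x -33 to +19 mm. The leaning screw on the bridge is the highest part: 87 mm above the worktop, at x -12 to -48 mm
- stop_face (a point): middle of the steel stop bar's face at the back of the clamp, 30 mm ahead (x) of the clamp's origin, 5 mm above the worktop
- mouth (a point): middle of the clamp's loading mouth on the worktop, 70 mm before (-x) the clamp's origin: here two steel guides, 14 mm high, stand 112 mm apart; they close in to 82 mm at 48 mm further in
- screw_rim (a point): centre of the clamp screw's rim, on its axis; axes as screw_seat. The head is a round steel cup of 22 mm bore, its rim flared to 32 mm over the last 5 mm. 9 mm below the rim are two brass lands with a straight dark slot between them, 6.5 mm wide, 6 mm deep, right across the bore. Off the slot, a blade stops on the lands, 6 mm short
- screw_seat (a point): floor of the slot on the screw's axis, 15 mm below screw_rim, at the clamp's (-25, 0, 65) mm; z up along the axis, which leans 0.35 rad from vertical towards the clamp's -x; y across the clamp. Sinks with the screw but does not show the slot's angle: at the start the slot lies up to 0.8 rad either way of this x axis, to be seen or felt. Clockwise from above (about -z) drives the screw in, 3.5 mm per rad
- clamp_pad (a joint): how far (m) the rubber foot under the screw is pushed back on its spring, 3 N per mm: 0 free, at most 0.0068. The foot starts 2.7 mm above a loaded plate: it touches after 0.83 rad, then yields 3.5 mm per rad. The screw takes about 0.15 Nm, stays where left, starts at its anticlockwise end stop (cannot be turned back), and ends at 2.5 rad
- plate_center (a point): aluminium plate 120x76x10 mm, 0.25 kg nominal, lying on the worktop in front of the clamp's mouth, too wide to be gripped; the point is its centre, 5 mm above its underside; x along the 120 mm length towards the clamp
- plate_nose (a point): middle of the plate's end face that goes into the clamp first, 60 mm from the plate's centre along x
- driver_stand: wooden block 64x64x50 mm, fixed, with an upright 23 mm hole in its middle, in which the driver stands centred; origin under its centre. It stands to the right or to the left of the clamp
- driver_grip (a point): centre of the driver's orange handle; the driver (0.1 kg) stands upright in the wooden block. Square handle 24x24 mm, z along the driver towards the handle's end, x and y square to its flats. The handle's end is 32 mm above this point, a black 34x34 mm shoulder that rests on the block begins 32 mm below it, the blade's tip is 88 mm below it
- driver_tip (a point): middle of the tip edge of the driver's blade, 88 mm below driver_grip. The flat blade is 18 mm wide along the driver's x, 3.5 mm thick along y and 18 mm long, below a round 15 mm shank
- steel_can: bystander: the grey can, 58 mm across and 110 mm tall; origin under its centre
- loupe: bystander: the black loupe, 40 mm across and 30 mm tall; origin under its centre
- dial_gauge: bystander: the dial indicator lying on its back, 91x44x19 mm; origin under its centre
- tape_roll: bystander: the tan roll of tape lying flat, 66 mm across and 18 mm tall; origin under its centre

How it is judged:
By the outcome, as a careful person would: the job done as asked, in the order asked, and still so for the second after the job is handed in, with the robot touching nothing.
It also fails if it takes over 70 s, if anything falls off the work surface, if the arm or the gripper's body presses on something with over 40 N, if the wrist force passes 120 N, or if a joint passes its speed limit or range.

## Working session

There is one attempt and no reset: what is moved stays moved. The work goes in short steps, Python scripts to look and compute and a tool call to move; the robot and the scene stay as the last step left them, time stands still between calls to the robot, and variables do not carry over. Pictures are saved under pics/ and viewed, at most 10 in all, crops included, and the job is handed in when it is done.

Besides the shell and the picture viewer there is one more tool, called after "Request:" as name(argument=value, ...), one argument or row to a line, values as JSON. send_rows: Moves the arm, as the interface text tells. Its arguments: {"type":"object","properties":{"steps":{"type":"array","items":{"type":"object","properties":{"dp":{"type":"array","items":{"type":"number"}},"roll":{"type":"number"},"jaw":{"type":"number"}}}},"newtons":{"type":"number"}},"required":["steps"]}

```bash
ls; mkdir -p pics
python3 - <<'E'
from plant import r
import cv2,numpy as np,pickle
print(r.get_state())
for n in("scene","top"):
    c=r.capture(n);cv2.imwrite(f"pics/{n}0.png",c["image"]);pickle.dump(c,open(f"{n}0.pkl","wb"))
    print(n,c["K"],c["rvec"],c["tvec"])
E
```

```text
pics
{'time_s': 0.0, 'joints': array([-5.68881850e+01,  2.05924991e+01,  6.35282796e-01, -1.99343049e-02,
       -7.01364760e+01, -1.65076718e+01]), 'qd': array([-0.01942319, -0.01028199,  0.04029654, -0.05438138,  0.04383186,
       -0.06350063]), 'joint_torque': array([ 3.62684923e-04, -5.82724857e+01,  2.93056870e+01,  6.99741483e+00,
        6.79255289e-03, -1.20662326e-04]), 'tcp_pos': array([ 0.19272792, -0.64638412,  0.21622274]), 'eef_rot': array([ 1.79904844e+02, -8.65748585e-03, -1.63402638e+02]), 'contact_force': array([-1.08409517, -0.2801473 ,  0.36266217]), 'moment': array([-0.04577479,  0.05385479, -0.01473404]), 'gripper_force': 0.0, 'gripper_width': 0.08727955444517324}
scene [[511.26231548   0.         309.56338747]
 [  0.         511.26231548 244.39064753]
 [  0.           0.           1.        ]] [ 0.88181715 -2.34274572  1.29096543] [0.47419113 0.28893531 0.77582978]
top [[561.01028258   0.         316.95600233]
 [  0.         561.01028258 243.42234328]
 [  0.           0.           1.        ]] [ 2.15970645 -2.10936604  0.15475459] [0.0052436  0.61438162 1.05158094]
```

View pics/top0.png

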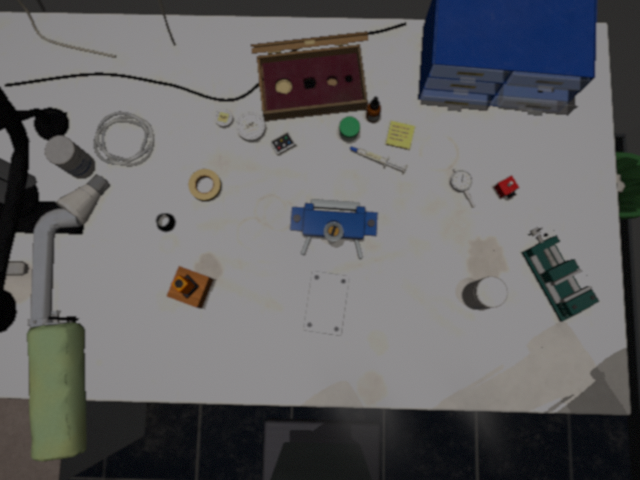

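View pics/scene0.png

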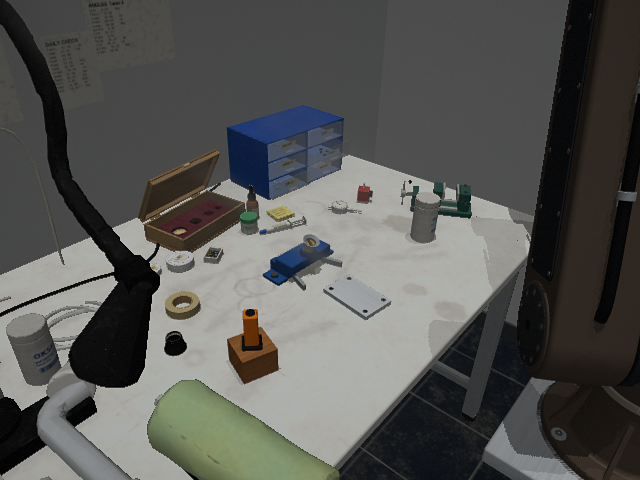

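Top view: plate around (326,303), clamp at (333,222) with the screw head at (333,231), driver stand at (189,287), loupe (165,221), tape (205,185), can (490,292), gauge (461,181).

```bash
cat > h.py <<'E'
import cv2,numpy as np,pickle
def ray(c,uv):
    R=cv2.Rodrigues(np.array(c["rvec"],float))[0];t=np.array(c["tvec"],float).ravel()
    K=c["K"];d=np.array([(uv[0]-K[0][2])/K[0][0],(uv[1]-K[1][2])/K[1][1],1.])
    return -R.T@t,R.T@d
def at(c,uv,z):
    o,d=ray(c,uv);return o+d*(z-o[2])/d[2]
def proj(c,p):
    return cv2.projectPoints(np.array(p,float).reshape(-1,3),np.array(c["rvec"],float),np.array(c["tvec"],float),np.array(c["K"],float),None)[0].reshape(-1,2)
def projw(c,p):
    R=cv2.Rodrigues(np.array(c["rvec"],float))[0];q=(R@np.array(p,float).reshape(-1,3).T).T+np.array(c["tvec"],float).ravel()
    K=np.array(c["K"]);rho=np.hypot(q[:,0],q[:,1]);th=np.arctan2(rho,q[:,2])
    return np.c_[K[0,2]+K[0,0]*th*q[:,0]/rho,K[1,2]+K[1,1]*th*q[:,1]/rho]
E
python3 - <<'E'
from h import *
c=pickle.load(open("top0.pkl","rb"))
im=c["image"][170:350,150:400]
cv2.imwrite("pics/topz.png",cv2.resize(im,None,fx=3,fy=3,interpolation=cv2.INTER_CUBIC))
for n,uv,z in[("plate",(326,303),.01),("clamp",(333,222),.018),("screw",(333,231),.087),("stand",(189,287),.05),("can",(490,292),.11),("loupe",(165,221),.03),("tape",(205,185),.018)]:print(n,at(c,uv,z).round(3))
E
```

```text
plate [ 0.5   -0.001  0.01 ]
clamp [ 0.664 -0.011  0.018]
screw [ 0.633 -0.011  0.087]
stand [0.523 0.266 0.05 ]
can [ 0.522 -0.298  0.11 ]
loupe [0.656 0.327 0.03 ]
tape [0.735 0.253 0.018]
```

View pics/topz.png

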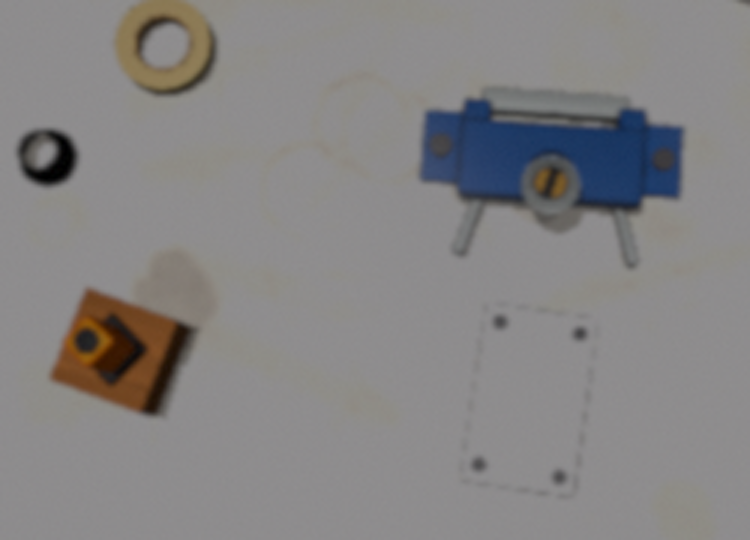

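Crop (×3, offset 150,170): plate corners (487,303), (597,317), (577,497), (462,482). Guide tips at (460,252) and (631,265), screw rim centre (551,183), slot from (556,168) to (546,198), and the driver end at (88,342).

Run:
```python
from h import *
c=pickle.load(open("top0.pkl","rb"))
f=lambda p,z:at(c,(150+p[0]/3,170+p[1]/3),z)
P=[f(p,.01) for p in[(487,303),(597,317),(577,497),(462,482)]]
print("plate",np.mean(P,0).round(4),[np.linalg.norm(P[i]-P[(i+1)%4]).round(4) for i in range(4)])
for a,b in((3,0),(2,1)):d=P[b]-P[a];print("yaw",np.degrees(np.arctan2(d[1],d[0])))
def seg(n,a,b,z):
    A,B=f(a,z),f(b,z);d=A-B;print(n,((A+B)/2).round(4),"len",np.hypot(*d[:2]).round(4),"yaw",np.degrees(np.arctan2(-d[0],d[1])).round(2))
seg("guides",(460,252),(631,265),.014)
seg("bridge front",(458,204),(640,208),.018)
seg("bolts",(440,144),(664,158),.01)
seg("flange front",(421,180),(680,197),.005)
seg("stop",(484,95),(628,105),.01)
print("rim",f((551,183),.087-.005).round(4))
s=f((556,168),.073)-f((546,198),.073);print("slot",np.degrees(np.arctan2(s[1],s[0])))
C=[f(p,.05) for p in[(87,289),(190,323),(158,414),(52,379)]];print("stand",np.mean(C,0).round(4),[np.linalg.norm(C[i]-C[(i+1)%4]).round(4) for i in range(4)]);d=C[1]-C[0];print(np.degrees(np.arctan2(d[1],d[0])))
print("driver end",f((88,342),.146).round(4))
```

```text
plate [ 0.5002 -0.0026  0.01  ] [np.float64(0.0743), np.float64(0.1198), np.float64(0.0765), np.float64(0.1199)]
yaw -6.449913796475506
yaw -5.425290270647502
guides [ 0.5942 -0.0103  0.014 ] len 0.1151 yaw -3.07
bridge front [ 0.6293 -0.0119  0.018 ] len 0.1224 yaw 0.03
bolts [ 0.6686 -0.0133  0.01  ] len 0.1527 yaw -2.36
flange front [ 0.6436 -0.0128  0.005 ] len 0.1768 yaw -2.52
stop [ 0.7042 -0.0154  0.01  ] len 0.0987 yaw -2.8
rim [ 0.6334 -0.012   0.082 ]
slot -17.01579345021114
stand [0.5227 0.2625 0.05  ] [np.float64(0.0712), np.float64(0.0615), np.float64(0.0727), np.float64(0.0618)]
-106.77456476116456
driver end [0.5205 0.2599 0.146 ]
```

Request:
send_rows(
  steps=[
    {"dp":[-35,50,0],"roll":0.1,"jaw":34},
    {"dp":[-70,100,0],"roll":0.2,"jaw":34},
    {"dp":[-105,150,0],"roll":0.337,"jaw":34},
    {"dp":[-140,200,0],"roll":0.337,"jaw":34},
    {"dp":[-175,250,0],"roll":0.337,"jaw":34},
  ],
)

```text
time_s: 0.72
tcp_pos: [0.2892, -0.3555, 0.217]
eef_rot: [180.0, 0.0, 177.3]
contact_force: [2.2, -0.1, -0.4]
gripper_width: 0.0435
gripper_force: 0.0
```

```bash
cat > g.py <<'E'
import sys,numpy as np
from plant import r
def go(x,y,z,yaw):
    s=r.get_state();p=s["tcp_pos"];w=np.radians(s["eef_rot"][2])
    d=np.array([x,y,z])-p
    t=[d[0]*np.cos(w)+d[1]*np.sin(w),d[0]*np.sin(w)-d[1]*np.cos(w),-d[2]]
    print("t",s["time_s"],"pos",p.round(4),s["eef_rot"].round(2),"dp mm",(np.array(t)*1000).round(1),"roll",round(-((np.radians(yaw)-w+np.pi)%(2*np.pi)-np.pi),4))
if __name__=="__main__":go(*map(float,sys.argv[1:5]))
E
python3 g.py .408 -.002 .1 177.3
```

```text
t 0.725 pos [ 0.2892 -0.3555  0.217 ] [179.99   0.   177.27] dp mm [-101.8  358.7  117. ] roll -0.0006
```

Request:
send_rows(
  steps=[
    {"dp":[-17,60,0],"roll":0,"jaw":34},
    {"dp":[-34,120,0],"roll":0,"jaw":34},
    {"dp":[-51,180,20],"roll":0,"jaw":34},
    {"dp":[-68,239,50],"roll":0,"jaw":34},
    {"dp":[-85,290,80],"roll":0,"jaw":34},
  ],
)

```text
time_s: 1.35
tcp_pos: [0.3857, -0.076, 0.1407]
eef_rot: [180.0, 0.1, 177.3]
contact_force: [1.7, -0.5, -0.1]
gripper_width: 0.0298
gripper_force: 0.0
```

Request:
send_rows(
  steps=[
    {"dp":[-10,60,20],"roll":0,"jaw":34},
    {"dp":[-17,69,37],"roll":0,"jaw":34},
    {"dp":[-17,69,37],"roll":0,"jaw":34},
  ],
)

```text
time_s: 1.72
tcp_pos: [0.4048, -0.0093, 0.1028]
eef_rot: [-179.9, -0.2, 177.4]
contact_force: [-0.3, -0.2, 0.6]
gripper_width: 0.0298
gripper_force: 0.0
```

```bash
python3 g.py .408 -.002 .017 177.3
python3 - <<'E'
from plant import r
import cv2,pickle
c=r.capture("wrist");cv2.imwrite("pics/w1.png",c["image"]);pickle.dump(c,open("w1.pkl","wb"))
E
```

```text
t 1.725 pos [ 0.4048 -0.0093  0.1028] [-1.7992e+02 -1.7000e-01  1.7743e+02] dp mm [-2.9  7.5 85.8] roll 0.0022
```

View pics/w1.png

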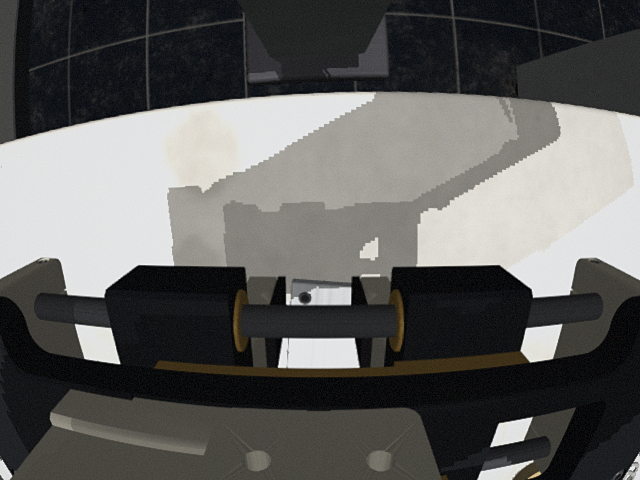

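The wrist camera sits on the robot's side; it shows the plate's rear edge at about (322,284) between the fingers, still clear ahead of them. I descend and push.

Request:
send_rows(
  steps=[
    {"dp":[0,7,40],"roll":0,"jaw":34},
    {"dp":[0,7,80],"roll":0,"jaw":34},
    {"dp":[0,7,85],"roll":0,"jaw":34},
    {"dp":[-10,7,85],"roll":0,"jaw":34},
    {"dp":[-20,7,85],"roll":0,"jaw":34},
  ],
)

```text
time_s: 2.4
tcp_pos: [0.428, -0.0036, 0.0206]
eef_rot: [179.9, 0.2, 177.3]
contact_force: [1.3, -0.7, 0.5]
gripper_width: 0.0295
gripper_force: 0.0
```

Request:
send_rows(
  steps=[
    {"dp":[-12,0,0],"roll":0,"jaw":34},
    {"dp":[-24,0,0],"roll":0,"jaw":34},
    {"dp":[-36,0,0],"roll":0,"jaw":34},
    {"dp":[-48,0,0],"roll":0,"jaw":34},
    {"dp":[-60,0,0],"roll":0,"jaw":34},
  ],
)

```text
time_s: 3.02
tcp_pos: [0.4865, -0.0067, 0.0188]
eef_rot: [-180.0, -0.0, 177.3]
contact_force: [-0.2, 0.6, -0.8]
gripper_width: 0.0296
gripper_force: 0.0
```

Request:
send_rows(
  steps=[
    {"dp":[-12,0,0],"roll":0,"jaw":34},
    {"dp":[-24,0,0],"roll":0,"jaw":34},
    {"dp":[-34,0,0],"roll":0,"jaw":34},
    {"dp":[-44,0,0],"roll":0,"jaw":34},
    {"dp":[-54,0,0],"roll":0,"jaw":34},
  ],
)

```text
time_s: 3.65
tcp_pos: [0.5403, -0.0093, 0.0189]
eef_rot: [180.0, -0.0, 177.3]
contact_force: [-0.2, 0.8, 0.1]
gripper_width: 0.0302
gripper_force: 0.0
```

Request:
send_rows(
  steps=[
    {"dp":[-5,0,3],"roll":0,"jaw":34},
    {"dp":[-10,0,3],"roll":0,"jaw":34},
    {"dp":[-14,0,3],"roll":0,"jaw":34},
    {"dp":[-18,0,3],"roll":0,"jaw":34},
    {"dp":[-21,0,3],"roll":0,"jaw":34},
  ],
)

```text
time_s: 4.28
tcp_pos: [0.5609, -0.0102, 0.016]
eef_rot: [180.0, 0.0, 177.3]
contact_force: [1.0, -0.7, -0.1]
gripper_width: 0.0297
gripper_force: 0.0
```

Run:
```python
from h import *
from plant import r
c=r.capture("top");pickle.dump(c,open("top1.pkl","wb"))
cv2.imwrite("pics/top1.png",cv2.resize(c["image"][185:315,270:400],None,fx=4.5,fy=4.5,interpolation=cv2.INTER_CUBIC))
```

```text
(no output)
```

View pics/top1.png

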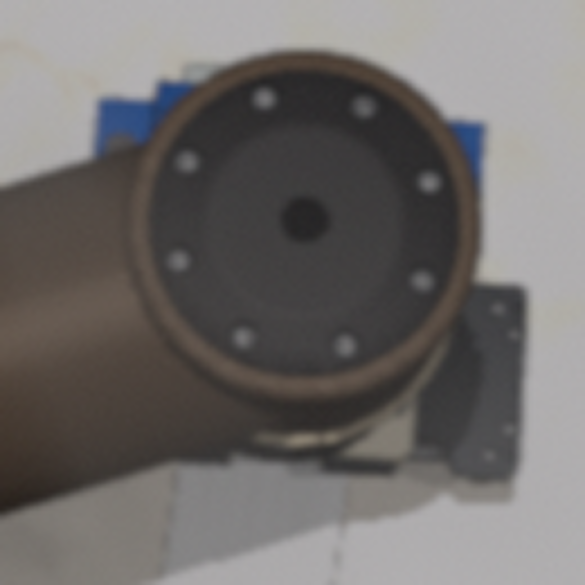

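The arm hides the clamp; a dashed outline remains on the bench at the plate's old place. I go on until the stop is felt.

Request:
send_rows(
  steps=[
    {"dp":[-2,0,0],"roll":0,"jaw":34},
    {"dp":[-4,0,0],"roll":0,"jaw":34},
    {"dp":[-6,0,0],"roll":0,"jaw":34},
    {"dp":[-6,0,0],"roll":0,"jaw":34},
  ],
)

```text
time_s: 4.82
tcp_pos: [0.5668, -0.0105, 0.0159]
eef_rot: [-180.0, -0.0, 177.3]
contact_force: [-0.1, -0.0, 0.3]
gripper_width: 0.0298
gripper_force: 0.0
```

Request:
send_rows(
  steps=[
    {"dp":[-1.5,0,0],"roll":0,"jaw":34},
    {"dp":[-3,0,0],"roll":0,"jaw":34},
    {"dp":[-4,0,0],"roll":0,"jaw":34},
  ],
)

```text
time_s: 5.2
tcp_pos: [0.5708, -0.0107, 0.0159]
eef_rot: [180.0, -0.0, 177.3]
contact_force: [-0.2, -0.0, 0.1]
gripper_width: 0.03
gripper_force: 0.0
```

Run:
```python
from h import *
from plant import r
a=pickle.load(open("top1.pkl","rb"))["image"][290:350,295:360];b=pickle.load(open("top0.pkl","rb"))["image"][290:350,295:360]
s=r.capture("scene");pickle.dump(s,open("s1.pkl","wb"));z=s["image"][200:350,230:430]
print(s["image"].mean())
o=np.hstack([cv2.resize(x,(260,240),interpolation=cv2.INTER_CUBIC) for x in(b,a)])
cv2.imwrite("pics/cmp.png",np.vstack([o,cv2.resize(z,(520,350),interpolation=cv2.INTER_CUBIC)]))
```

```text
95.16981987847223
```

View pics/cmp.png

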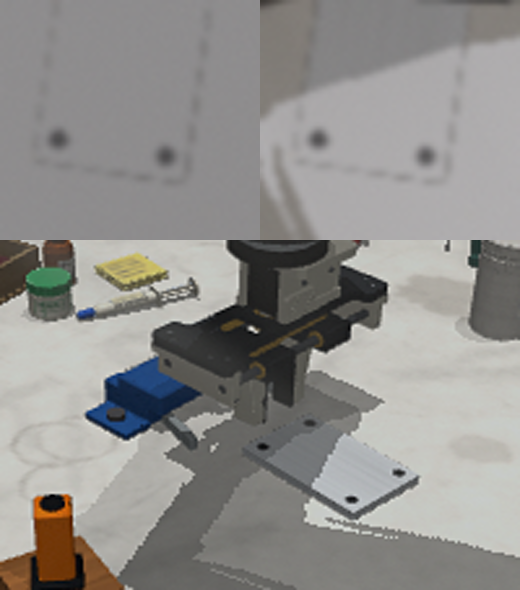

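The plate has not moved: its dots are at the same place in both top views, and in the scene view the fingers stand ahead of it, seemingly high. I check the projection against the measured TCP.

Run:
```python
from h import *
from plant import r
s=r.get_state();print(s["tcp_pos"],s["joints"].round(1))
c=pickle.load(open("s1.pkl","rb"))
for n,p in[("tip",(.5708,-.0107,.002)),("plate rear",(.4403,.0035,.01)),("nose",(.56,-.0085,.01)),("clamp rim",(.6334,-.012,.082)),("stand",(.5227,.2625,.05))]:
    q=proj(c,p)[0];print(n,q.round(1),"crop",((q-[230,200])*[2.6,2.333]+[0,240]).round(0))
```

```text
[ 0.57087042 -0.01069924  0.01592184] [  18.6   22.8  -26.1    0.   -41.  -111.3]
tip [332.6 280.4] crop [267. 428.]
plate rear [380.  306.8] crop [390. 489.]
nose [336.1 279.9] crop [276. 426.]
clamp rim [311.4 238. ] crop [212. 329.]
stand [255.1 340.8] crop [ 65. 569.]
```

Calibration and picture agree: the plate is unmoved, with the fingertips just ahead of its nose. The fingers must have passed over it, so I touch down gently to find the true tip height.

Request:
send_rows(
  steps=[
    {"dp":[0,0,1],"roll":0,"jaw":34},
    {"dp":[0,0,2],"roll":0,"jaw":34},
    {"dp":[0,0,3],"roll":0,"jaw":34},
    {"dp":[0,0,4],"roll":0,"jaw":34},
  ],
)

```text
time_s: 5.75
tcp_pos: [0.5706, -0.0107, 0.0118]
eef_rot: [-180.0, -0.0, 177.3]
contact_force: [0.8, -1.1, -1.1]
gripper_width: 0.0299
gripper_force: 0.0
```

Request:
send_rows(
  steps=[
    {"dp":[0,0,1.5],"roll":0,"jaw":34},
    {"dp":[0,0,3],"roll":0,"jaw":34},
    {"dp":[0,0,4],"roll":0,"jaw":34},
  ],
)

```text
time_s: 6.12
tcp_pos: [0.5706, -0.0107, 0.0078]
eef_rot: [-180.0, -0.0, 177.3]
contact_force: [0.5, 0.5, -0.1]
gripper_width: 0.0303
gripper_force: 0.0
```

Request:
send_rows(
  steps=[
    {"dp":[0,0,1.5],"roll":0,"jaw":34},
    {"dp":[0,0,3],"roll":0,"jaw":34},
    {"dp":[0,0,3],"roll":0,"jaw":34},
  ],
)

```text
time_s: 6.5
tcp_pos: [0.5706, -0.0107, 0.0048]
eef_rot: [-180.0, -0.0, 177.3]
contact_force: [-0.4, -0.0, 0.2]
gripper_width: 0.0298
gripper_force: 0.0
```

Run:
```python
from h import *
from plant import r
s=r.capture("scene");w=r.capture("wrist");st=r.get_state()
pickle.dump((s,w,st),open("s2.pkl","wb"))
a=s["image"][220:330,280:400].copy()
a=cv2.resize(a,None,fx=4,fy=4,interpolation=cv2.INTER_CUBIC)
p=st["tcp_pos"]
for q,col in[(p+[0,0,0],(0,0,255)),(p-[0,0,.014],(0,255,0)),(np.r_[p[:2],0.],(255,0,255))]:
    u=((proj(s,q)[0]-[280,220])*4).astype(int);cv2.circle(a,tuple(map(int,u)),4,col,-1)
wi=cv2.resize(w["image"],(320,240))
u=projw(w,p)[0]/2;cv2.circle(wi,tuple(map(int,u)),3,(0,0,255),-1)
o=np.zeros((440,800,3),np.uint8);o[:,:480]=a;o[:240,480:]=wi
cv2.imwrite("pics/v7.png",o);print(p,u,"cam",-cv2.Rodrigues(np.array(w["rvec"]))[0].T@np.array(w["tvec"]).ravel())
```

```text
[ 0.57064099 -0.01069892  0.00489945] [158.99342373 144.77721357] cam [ 0.50116799 -0.00738272  0.17216207]
```

View pics/v7.png

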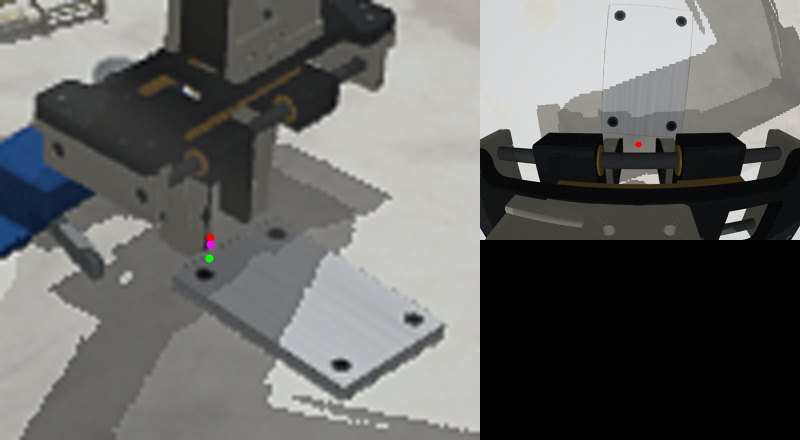

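The wrist view shows the plate behind the fingers with its nose at about row 137 of the inset, so the fingers did fly over it. The true tip height must differ from the nominal one, so I keep lowering to contact.

Request:
send_rows(
  steps=[
    {"dp":[0,0,1],"roll":0,"jaw":34},
    {"dp":[0,0,2],"roll":0,"jaw":34},
    {"dp":[0,0,3],"roll":0,"jaw":34},
  ],
)

```text
time_s: 6.98
tcp_pos: [0.5707, -0.0107, 0.0019]
eef_rot: [180.0, 0.0, 177.3]
contact_force: [-0.4, 0.2, 0.5]
gripper_width: 0.03
gripper_force: 0.0
```

Request:
send_rows(
  steps=[
    {"dp":[0,0,1],"roll":0,"jaw":34},
    {"dp":[0,0,2],"roll":0,"jaw":34},
    {"dp":[0,0,2],"roll":0,"jaw":34},
  ],
)

```text
time_s: 7.35
tcp_pos: [0.571, -0.0106, -0.0]
eef_rot: [180.0, 0.0, 177.3]
contact_force: [1.3, -0.2, 0.6]
gripper_width: 0.03
gripper_force: 0.4
```

Run:
```python
from h import *
s,w,st=pickle.load(open("s2.pkl","rb"))
p=st["tcp_pos"]
for dz in(-.014,0,.005,.01,.015):
  print(dz,[((proj(s,p+[dx,dy,dz])[0]-[280,220])*4).round(0) for dx,dy in((-.0095,.015),(-.0095,.036),(.0095,.036),(-.0095,-.015))])
# tool z etc
print(st["contact_force"],st["moment"])
```

```text
-0.014 [array([206., 278.]), array([181., 297.]), array([153., 282.]), array([241., 253.])]
0 [array([207., 257.]), array([182., 275.]), array([154., 261.]), array([242., 232.])]
0.005 [array([208., 250.]), array([182., 268.]), array([154., 253.]), array([243., 225.])]
0.01 [array([208., 242.]), array([183., 260.]), array([154., 245.]), array([243., 217.])]
0.015 [array([208., 234.]), array([183., 252.]), array([155., 238.]), array([244., 209.])]
[-0.43212186 -0.30874775 -0.47726829] [-0.05582661 -0.004857    0.04483153]
```

The finger outlines fit tips about 14 mm above the reported TCP, not below it. I go back behind the plate and touch down there.

Request:
send_rows(
  steps=[
    {"dp":[0,0,-40],"roll":0,"jaw":34},
    {"dp":[60,-3,-40],"roll":0,"jaw":34},
    {"dp":[120,-6,-40],"roll":0,"jaw":34},
    {"dp":[163,-8,-40],"roll":0,"jaw":34},
    {"dp":[163,-8,-10],"roll":0,"jaw":34},
  ],
)

```text
time_s: 7.98
tcp_pos: [0.4061, -0.0108, 0.0116]
eef_rot: [179.8, 0.2, 177.3]
contact_force: [1.2, 0.1, 0.2]
gripper_width: 0.0298
gripper_force: 0.0
```

Request:
send_rows(
  steps=[
    {"dp":[0,0,8],"roll":0,"jaw":34},
    {"dp":[0,0,15],"roll":0,"jaw":34},
    {"dp":[0,0,17],"roll":0,"jaw":34},
    {"dp":[0,0,18],"roll":0,"jaw":34},
  ],
)

```text
time_s: 8.48
tcp_pos: [0.4078, -0.011, -0.0081]
eef_rot: [-180.0, -0.0, 177.3]
contact_force: [0.2, 1.1, 0.1]
gripper_width: 0.0301
gripper_force: 0.0
```

Request:
send_rows(
  steps=[
    {"dp":[0,5,1],"roll":0,"jaw":34},
    {"dp":[0,9,2],"roll":0,"jaw":34},
    {"dp":[0,9,3],"roll":0,"jaw":34},
    {"dp":[0,9,3],"roll":0,"jaw":34},
  ],
)

```text
time_s: 8.98
tcp_pos: [0.4079, -0.0028, -0.0093]
eef_rot: [-179.9, 0.0, 177.4]
contact_force: [-5.9, -9.3, 35.0]
gripper_width: 0.0297
gripper_force: 17.6
```

Contact at reported z ≈ -0.009: the tips stand about 9 mm above the reported TCP. I raise 5.5 mm and push the plate again.

Request:
send_rows(
  steps=[
    {"dp":[0,0,-6],"roll":0,"jaw":34},
    {"dp":[-10,0,-6],"roll":0,"jaw":34},
    {"dp":[-20,0,-6],"roll":0,"jaw":34},
    {"dp":[-30,0,-6],"roll":0,"jaw":34},
    {"dp":[-40,0,-6],"roll":0,"jaw":34},
  ],
)

```text
time_s: 9.6
tcp_pos: [0.4483, -0.0041, -0.0055]
eef_rot: [-180.0, -0.1, 177.3]
contact_force: [-0.8, 0.5, 0.0]
gripper_width: 0.0292
gripper_force: 0.5
```

Request:
send_rows(
  steps=[
    {"dp":[-12,0,0],"roll":0,"jaw":34},
    {"dp":[-24,0,0],"roll":0,"jaw":34},
    {"dp":[-36,0,0],"roll":0,"jaw":34},
    {"dp":[-48,0,0],"roll":0,"jaw":34},
    {"dp":[-60,0,0],"roll":0,"jaw":34},
  ],
)

```text
time_s: 10.22
tcp_pos: [0.5081, -0.0069, -0.0052]
eef_rot: [-180.0, -0.1, 177.3]
contact_force: [-2.1, -0.6, 0.2]
gripper_width: 0.0295
gripper_force: 1.1
```

Run:
```python
from h import *
from plant import r
s=r.capture("scene")["image"];a=pickle.load(open("scene0.pkl","rb"))["image"]
print(r.get_state()["tcp_pos"])
print(s[308:318:3,368],a[308:318:3,368])
```

```text
[ 0.50997987 -0.00670008 -0.00500835]
[[130 135 135]
 [130 134 135]
 [131 135 135]
 [129 133 133]] [[166 163 160]
 [168 165 162]
 [167 163 159]
 [ 75  75  73]]
```

Request:
send_rows(
  steps=[
    {"dp":[-10,0,0],"roll":0,"jaw":34},
    {"dp":[-20,0,0],"roll":0,"jaw":34},
    {"dp":[-30,0,0],"roll":0,"jaw":34},
    {"dp":[-38,0,0],"roll":0,"jaw":34},
    {"dp":[-45,0,0],"roll":0,"jaw":34},
  ],
)

```text
time_s: 10.9
tcp_pos: [0.5529, -0.009, -0.0052]
eef_rot: [-180.0, -0.0, 177.3]
contact_force: [-1.8, -1.5, 1.4]
gripper_width: 0.0298
gripper_force: 1.0
```

Request:
send_rows(
  steps=[
    {"dp":[-3,0,0],"roll":0,"jaw":34},
    {"dp":[-6,0,0],"roll":0,"jaw":34},
    {"dp":[-8,0,0],"roll":0,"jaw":34},
    {"dp":[-10,0,0],"roll":0,"jaw":34},
  ],
)

```text
time_s: 11.4
tcp_pos: [0.5608, -0.0099, -0.0054]
eef_rot: [-179.9, -0.2, 177.3]
contact_force: [-7.3, -1.7, 5.6]
gripper_width: 0.0299
gripper_force: 4.1
```

Request:
send_rows(
  steps=[
    {"dp":[-1,0,0],"roll":0,"jaw":34},
    {"dp":[-2,0,0],"roll":0,"jaw":34},
    {"dp":[-3,0,0],"roll":0,"jaw":34},
    {"dp":[-3,0,0],"roll":0,"jaw":34},
  ],
)

```text
time_s: 11.9
tcp_pos: [0.5617, -0.0107, -0.0056]
eef_rot: [-179.9, -0.4, 177.2]
contact_force: [-11.2, -2.7, 7.7]
gripper_width: 0.03
gripper_force: 5.6
```

Contact at the expected place; the plate is against the stop. I back off and move to the left so that the wrist camera looks onto the screw head.

Request:
send_rows(
  steps=[
    {"dp":[25,0,0],"roll":0,"jaw":34},
    {"dp":[35,0,-50],"roll":0,"jaw":34},
    {"dp":[30,20,-110],"roll":-0.18,"jaw":50},
    {"dp":[10,50,-150],"roll":-0.36,"jaw":70},
    {"dp":[-10,70,-165],"roll":-0.54,"jaw":70},
  ],
)

```text
time_s: 12.52
tcp_pos: [0.5818, 0.062, 0.1643]
eef_rot: [-179.9, 0.5, -151.3]
contact_force: [0.2, -0.5, -1.1]
gripper_width: 0.0542
gripper_force: 0.0
```

```bash
python3 g.py .60 .075 .16 -93
```

```text
t 12.525 pos [0.5818 0.062  0.1643] [-179.93    0.45 -151.35] dp mm [-22.2   2.7   4.3] roll -1.0184
```

Request:
send_rows(
  steps=[
    {"dp":[-22,3,0],"roll":-0.18,"jaw":70},
    {"dp":[-22,3,0],"roll":-0.36,"jaw":70},
    {"dp":[-22,3,0],"roll":-0.54,"jaw":70},
    {"dp":[-22,3,0],"roll":-0.72,"jaw":70},
    {"dp":[-22,3,0],"roll":-0.9,"jaw":70},
  ],
)

```text
time_s: 13.15
tcp_pos: [0.5978, 0.0736, 0.1604]
eef_rot: [-179.9, 0.1, -99.8]
contact_force: [0.4, 0.1, -0.1]
gripper_width: 0.0613
gripper_force: 0.0
```

Request:
send_rows(
  steps=[
    {"dp":[0,0,0],"roll":-0.12,"jaw":70},
    {"dp":[0,0,0],"roll":-0.12,"jaw":70},
  ],
)

```text
time_s: 13.4
tcp_pos: [0.5976, 0.0734, 0.1603]
eef_rot: [-179.9, 0.0, -93.4]
contact_force: [-0.2, 0.5, 0.5]
gripper_width: 0.0612
gripper_force: 0.0
```

Run:
```python
from h import *
from plant import r
w=r.capture("wrist");st=r.get_state();pickle.dump((w,st),open("w2.pkl","wb"))
u=projw(w,(.633,-.012,.075))[0];print(st["tcp_pos"],st["eef_rot"],u,w["K"][0],w["K"][1])
x,y=map(int,u);x=min(max(x,130),510);y=min(max(y,100),380)
cv2.imwrite("pics/w2.png",cv2.resize(w["image"][y-100:y+100,x-130:x+130],None,fx=3,fy=3,interpolation=cv2.INTER_CUBIC));print("off",x-130,y-100)
```

```text
[0.59741551 0.07334603 0.16023369] [-1.79936842e+02  2.78610429e-02 -9.34582372e+01] [257.37742284 122.49926759] [371.64829954   0.         318.19133958] [  0.         371.64829954 239.30298263]
off 127 22
```

View pics/w2.png

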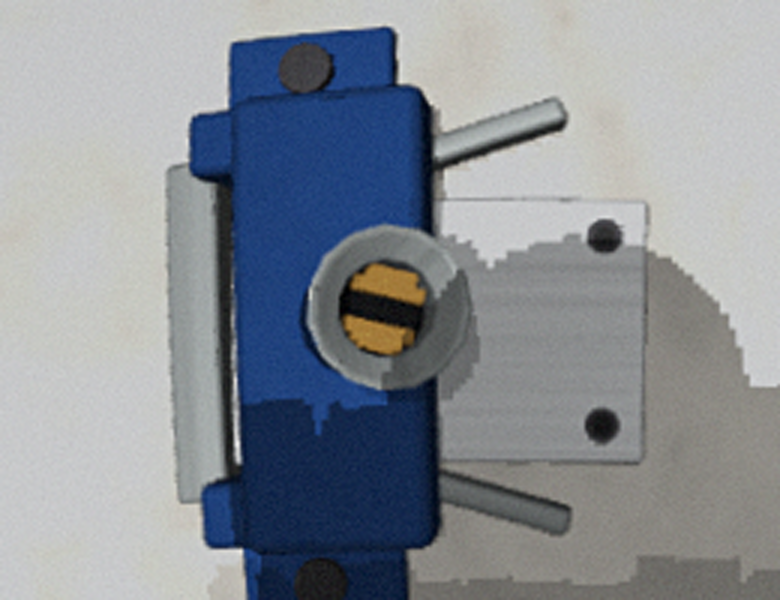

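The picture shows the plate's rear edge parallel to the clamp and its front under the bridge. Rim centre is at crop (388,307), and the slot runs from (342,302) to (422,317). Next I compute the slot angle and go to the driver.

Request:
send_rows(
  steps=[
    {"dp":[-55,20,-10],"roll":0,"jaw":70},
    {"dp":[-110,40,-20],"roll":0,"jaw":70},
    {"dp":[-165,60,-30],"roll":0,"jaw":70},
    {"dp":[-220,80,-40],"roll":0,"jaw":70},
    {"dp":[-222,80,-40],"roll":0,"jaw":70},
  ],
)

```text
time_s: 14.08
tcp_pos: [0.5294, 0.3034, 0.2009]
eef_rot: [-179.9, 0.1, -93.2]
contact_force: [0.5, -0.7, -0.4]
gripper_width: 0.0617
gripper_force: 0.0
```

```bash
cat >> h.py <<'E'
def rayw(c,uv):
    R=cv2.Rodrigues(np.array(c["rvec"],float))[0];t=np.array(c["tvec"],float).ravel();K=np.array(c["K"])
    v=np.array([(uv[0]-K[0,2])/K[0,0],(uv[1]-K[1,2])/K[1,1]]);th=np.hypot(*v)
    return -R.T@t,R.T@np.r_[v/th*np.sin(th),np.cos(th)]
def atw(c,uv,z):
    o,d=rayw(c,uv);return o+d*(z-o[2])/d[2]
E
python3 - <<'E'
from h import *
from plant import r
c,st=pickle.load(open("w2.pkl","rb"));g=lambda p:np.array([127+p[0]/3,22+p[1]/3])
pr=[atw(c,g(p),.01) for p in((648,204),(643,463))];print("plate rear",np.round(pr,4),np.linalg.norm(pr[0]-pr[1]))
d=pr[0]-pr[1];print("plate yaw",np.degrees(np.arctan2(d[0],-d[1])))
gd=[atw(c,g(p),.014) for p in((562,112),(566,518))];print("guides",np.round(gd,4));d=gd[0]-gd[1];print("clamp yaw",np.degrees(np.arctan2(d[0],-d[1])))
yw=np.radians(-2.6);cx=np.array([np.cos(yw),np.sin(yw),0]);cy=np.array([-cx[1],cx[0],0]);ax=-np.sin(.35)*cx+np.cos(.35)*np.array([0,0,1]);sx=np.cross(cy,ax)
rim=atw(c,g((389,307)),.079);print("rim",rim.round(4))
P0=rim-ax*.009
def pl(p):
    o,d=rayw(c,g(p));return o+d*((P0-o)@ax)/(d@ax)
A,B=pl((342,302)),pl((422,317));s=A-B
print("land centre",((A+B)/2).round(4),P0.round(4),"len",np.linalg.norm(s),"slot ang in seat frame deg",np.degrees(np.arctan2(s@cy,s@sx)),"az world",np.degrees(np.arctan2(s[1],s[0])))
w=r.capture("wrist");st=r.get_state();pickle.dump((w,st),open("w3.pkl","wb"));print(st["tcp_pos"],st["eef_rot"])
hsv=cv2.cvtColor(w["image"],cv2.COLOR_BGR2HSV);m=((hsv[...,0]>7)&(hsv[...,0]<20)&(hsv[...,1]>200)&(hsv[...,2]>110)).astype(np.uint8)
x,y=map(int,projw(w,(.522,.262,.11))[0]);print(x,y,m.sum())
x=min(max(x,100),540);y=min(max(y,100),380);a=w["image"][y-100:y+100,x-100:x+100]
b=pickle.load(open("scene0.pkl","rb"))["image"][300:390,215:290]
o=np.hstack([cv2.resize(a,(500,500),interpolation=cv2.INTER_CUBIC),cv2.resize(b,(300,500),interpolation=cv2.INTER_CUBIC)]);cv2.imwrite("pics/w3.png",o);print("off",x-100,y-100)
E
```

```text
plate rear [[ 0.5694 -0.0394  0.01  ]
 [ 0.5748  0.0347  0.01  ]] 0.07427129672287519
plate yaw -4.181138461227373
guides [[ 0.5919 -0.0667  0.014 ]
 [ 0.5976  0.0488  0.014 ]]
clamp yaw -2.8189886778792315
rim [ 0.6329 -0.0105  0.079 ]
land centre [ 0.6359 -0.0106  0.0705] [ 0.636  -0.0107  0.0705] len 0.019100842261562518 slot ang in seat frame deg -12.292545649080978 az world -15.659496783990392
[0.52954111 0.30166134 0.20026811] [-1.79954823e+02  5.34778076e-02 -9.32745757e+01]
324 181 542
off 224 81
```

View pics/w3.png

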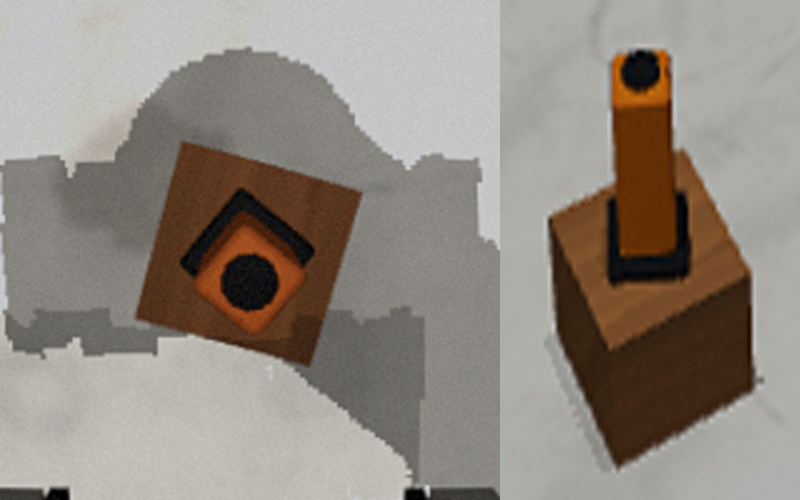

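Wrist crop (×2.5): handle end dot at (250,282), handle corners right (305,264), bottom (252,335), left (197,282), shoulder corners top (240,188), right (314,250), left (182,265). Scene crop: handle end dot at original (250,312.6).

Run:
```python
from h import *
w,st=pickle.load(open("w3.pkl","rb"));s=pickle.load(open("scene0.pkl","rb"))
g=lambda p:np.array([224+p[0]/2.5,81+p[1]/2.5])
o1,d1=rayw(w,g((250,282)));o2,d2=ray(s,(250,312.6));d1/=np.linalg.norm(d1);d2/=np.linalg.norm(d2)
A=np.c_[d1,-d2];t=np.linalg.lstsq(A,o2-o1,rcond=None)[0];p,q=o1+d1*t[0],o2+d2*t[1];print("end",p.round(4),q.round(4))
z=(p[2]+q[2])/2
C=[atw(w,g(x),z) for x in((305,264),(252,335),(197,282))];print([np.linalg.norm(C[i]-C[i+1]).round(4) for i in(0,1)],[np.degrees(np.arctan2(*(C[i+1]-C[i])[1::-1])).round(1) for i in(0,1)])
S=[atw(w,g(x),.056) for x in((314,250),(240,188),(182,265))];print([np.linalg.norm(S[i]-S[i+1]).round(4) for i in(0,1)],[np.degrees(np.arctan2(*(S[i+1]-S[i])[1::-1])).round(1) for i in(0,1)], "sh centre",((S[0]+S[2])/2).round(4))
B=[atw(w,g(x),.05) for x in((182,142),(361,190),(310,365),(136,320))];print("stand",np.mean(B,0).round(4))
# plate edge fit in w2
c,_=pickle.load(open("w2.pkl","rb"));gr=cv2.cvtColor(c["image"],cv2.COLOR_BGR2GRAY).astype(float)
def edge(v0,v1,u0,u1,sign,zz,n):
    P=[]
    for v in range(v0,v1):
        d=sign*np.diff(cv2.GaussianBlur(gr,(0,0),.8)[v,u0:u1]);d=np.clip(d,0,None);k=d.argmax();k0=max(k-2,0);ww=d[k0:k+3]
        u=u0+.5+(ww*np.arange(k0,k0+len(ww))).sum()/ww.sum();P.append(atw(c,(u,v),zz)[:2])
    P=np.array(P);f=np.polyfit(P[:,1],P[:,0],1)
    res=P[:,0]-np.polyval(f,P[:,1]);k=abs(res)<2*np.median(abs(res))+1e-5;f=np.polyfit(P[k,1],P[k,0],1)
    print(n,"yaw",np.degrees(-np.arctan(f[0])).round(2),"x at y=-.01",np.polyval(f,-.01).round(4),"rms",np.std(P[k,0]-np.polyval(f,P[k,1])).round(5))
edge(110,170,336,347,-1,.01,"plate rear (bright->dark)");edge(110,170,336,347,1,.01,"plate rear (d->b)")
edge(60,150,262,276,1,.018,"bridge front");edge(85,180,178,192,1,.01,"stop back");edge(85,180,194,206,-1,.01,"stop front")
```

```text
end [0.5229 0.2698 0.1165] [0.5228 0.2697 0.1165]
[np.float64(0.0245), np.float64(0.0211)] [np.float64(50.8), np.float64(-47.7)]
[np.float64(0.0325), np.float64(0.0325)] [np.float64(-43.1), np.float64(49.8)] sh centre [0.5227 0.2699 0.056 ]
stand [0.5228 0.2697 0.05  ]
plate rear (bright->dark) yaw -4.09 x at y=-.01 0.5733 rms 6e-05
plate rear (d->b) yaw -3.91 x at y=-.01 0.5712 rms 0.00012
bridge front yaw -6.7 x at y=-.01 0.633 rms 0.00117
stop back yaw -4.03 x at y=-.01 0.7068 rms 0.00193
stop front yaw -2.67 x at y=-.01 0.696 rms 5e-05
```

The driver is at (0.523, 0.270) with its end at z 0.1165 and its flats at about 48°/-42°; both cameras agree. The plate seems about 1.3° off the stop, with its right side short, so I give it a second push on the right.

```bash
python3 g.py .53 -.032 .12 177.2
```

```text
t 14.125 pos [0.5295 0.3017 0.2003] [-1.7995e+02  5.0000e-02 -9.3270e+01] dp mm [333.1 -19.5  80.3] roll 1.5625
```

Request:
send_rows(
  steps=[
    {"dp":[60,-4,0],"roll":0.18,"jaw":20},
    {"dp":[120,-8,0],"roll":0.36,"jaw":0},
    {"dp":[180,-12,0],"roll":0.54,"jaw":0},
    {"dp":[240,-16,10],"roll":0.72,"jaw":0},
    {"dp":[300,-19,20],"roll":0.9,"jaw":0},
  ],
)

```text
time_s: 14.75
tcp_pos: [0.5312, -0.0042, 0.1799]
eef_rot: [-180.0, 0.0, -145.4]
contact_force: [0.4, 0.3, -0.3]
gripper_width: 0.0168
gripper_force: 0.0
```

```bash
python3 g.py .53 -.032 -.0055 177.2
```

```text
t 14.75 pos [ 0.5312 -0.0042  0.1799] [-1.7998e+02  5.0000e-02 -1.4539e+02] dp mm [ 16.7 -22.2 185.4] roll 0.6529
```

Request:
send_rows(
  steps=[
    {"dp":[17,-22,40],"roll":0.18,"jaw":0},
    {"dp":[17,-22,80],"roll":0.36,"jaw":0},
    {"dp":[17,-22,120],"roll":0.54,"jaw":0},
    {"dp":[17,-22,160],"roll":0.653,"jaw":0},
    {"dp":[17,-22,185],"roll":0.653,"jaw":0},
  ],
)

```text
time_s: 15.38
tcp_pos: [0.529, -0.0306, -0.0069]
eef_rot: [-180.0, -0.1, 177.4]
contact_force: [0.7, 0.3, 0.3]
gripper_width: 0.0004
gripper_force: 0.0
```

Request:
send_rows(
  steps=[
    {"dp":[-12,0,0],"roll":0,"jaw":0},
    {"dp":[-22,0,0],"roll":0,"jaw":0},
    {"dp":[-28,0,0],"roll":0,"jaw":0},
    {"dp":[-32,0,0],"roll":0,"jaw":0},
    {"dp":[-32,0,0],"roll":0,"jaw":0},
  ],
)

```text
time_s: 16.0
tcp_pos: [0.5612, -0.0308, -0.005]
eef_rot: [-180.0, -0.1, 177.6]
contact_force: [-4.4, -1.4, 1.7]
gripper_width: 0.0006
gripper_force: 1.7
```

Request:
send_rows(
  steps=[
    {"dp":[-1.5,0,0],"roll":0,"jaw":0},
    {"dp":[-3,0,0],"roll":0,"jaw":0},
    {"dp":[-3,0,0],"roll":0,"jaw":0},
  ],
)

```text
time_s: 16.38
tcp_pos: [0.5618, -0.0314, -0.0055]
eef_rot: [-179.9, -0.3, 177.6]
contact_force: [-9.6, -0.5, 6.7]
gripper_width: 0.0002
gripper_force: 4.8
```

Request:
send_rows(
  steps=[
    {"dp":[25,0,0],"roll":0,"jaw":0},
    {"dp":[35,0,-50],"roll":0,"jaw":20},
    {"dp":[30,20,-110],"roll":-0.18,"jaw":50},
    {"dp":[0,60,-150],"roll":-0.36,"jaw":60},
    {"dp":[-25,100,-165],"roll":-0.54,"jaw":60},
  ],
)

```text
time_s: 17.0
tcp_pos: [0.5969, 0.0701, 0.1643]
eef_rot: [-179.9, 0.4, -151.0]
contact_force: [1.3, 0.0, -1.0]
gripper_width: 0.0349
gripper_force: 0.0
```

Request:
send_rows(
  steps=[
    {"dp":[-7,3,0],"roll":-0.18,"jaw":60},
    {"dp":[-7,3,0],"roll":-0.36,"jaw":60},
    {"dp":[-7,3,0],"roll":-0.54,"jaw":60},
    {"dp":[-7,3,0],"roll":-0.72,"jaw":60},
    {"dp":[-7,3,0],"roll":-0.9,"jaw":60},
  ],
)

```text
time_s: 17.62
tcp_pos: [0.5995, 0.0748, 0.1603]
eef_rot: [-179.9, 0.1, -99.4]
contact_force: [-0.2, 0.2, -0.6]
gripper_width: 0.0527
gripper_force: 0.0
```

```bash
python3 - <<'E'
from h import *
from plant import r
c=r.capture("wrist");st=r.get_state();pickle.dump((c,st),open("w4.pkl","wb"));print(st["tcp_pos"],st["eef_rot"])
gr=cv2.GaussianBlur(cv2.cvtColor(c["image"],cv2.COLOR_BGR2GRAY).astype(float),(0,0),.8)
cw,_=pickle.load(open("w2.pkl","rb"));gw=cv2.GaussianBlur(cv2.cvtColor(cw["image"],cv2.COLOR_BGR2GRAY).astype(float),(0,0),.8)
def fit(c,gr,x0,z,sign,n):
    # sample along clamp-x lines in world
    P=[]
    for y in np.arange(-.036,.02,.001):
        xs=np.arange(x0-.005,x0+.005,.0002)-.047*(y+.01)*-1
        q=projw(c,np.c_[xs,np.full_like(xs,y),np.full_like(xs,z)]).astype(np.float32)
        I=cv2.remap(gr.astype(np.float32),q[:,0].reshape(1,-1),q[:,1].reshape(1,-1),cv2.INTER_LINEAR)[0]
        d=sign*np.gradient(I);P.append((xs[d.argmax()],y,d.max()))
    P=np.array(P);f=np.polyfit(P[:,1],P[:,0],1);k=abs(P[:,0]-np.polyval(f,P[:,1]))<.0006;f=np.polyfit(P[k,1],P[k,0],1)
    print(n,"yaw",np.degrees(-np.arctan(f[0])).round(2),"x(-.01)",np.polyval(f,-.01).round(4),k.sum())
for a,b,m in((cw,gw,"old"),(c,gr,"new")):
    fit(a,b,.572,.01,-1,m+" plate -");fit(a,b,.572,.01,1,m+" plate +")
    fit(a,b,.696,.01,1,m+" stop +");fit(a,b,.696,.01,-1,m+" stop -")
E
python3 g.py .5229 .2698 .165 -42
```

```text
[0.59955347 0.07483873 0.1603727 ] [-1.79909892e+02  5.44566261e-02 -9.89346842e+01]
old plate - yaw -3.09 x(-.01) 0.5715 42
old plate + yaw -3.7 x(-.01) 0.5732 54
old stop + yaw -2.58 x(-.01) 0.6959 50
old stop - yaw -4.04 x(-.01) 0.6921 54
new plate - yaw -3.59 x(-.01) 0.5719 41
new plate + yaw -2.98 x(-.01) 0.5739 52
new stop + yaw -1.16 x(-.01) 0.6955 21
new stop - yaw -2.88 x(-.01) 0.6927 53
t 17.675 pos [0.5996 0.0748 0.1604] [-1.7991e+02  5.0000e-02 -9.8930e+01] dp mm [-180.7  106.    -4.6] roll -0.9937
```

The plate now reads -2.98° against the stop's -2.88°: square. On to the driver.

Request:
send_rows(
  steps=[
    {"dp":[-45,26,-10],"roll":-0.18,"jaw":60},
    {"dp":[-90,52,-10],"roll":-0.36,"jaw":60},
    {"dp":[-135,79,-10],"roll":-0.54,"jaw":60},
    {"dp":[-181,106,-8],"roll":-0.72,"jaw":60},
    {"dp":[-181,106,-5],"roll":-0.9,"jaw":60},
  ],
)

```text
time_s: 18.3
tcp_pos: [0.5246, 0.2745, 0.1654]
eef_rot: [-179.9, 0.0, -47.8]
contact_force: [-0.8, -0.9, 1.0]
gripper_width: 0.0525
gripper_force: 0.0
```

Request:
send_rows(
  steps=[
    {"dp":[0,0,0],"roll":-0.094,"jaw":60},
    {"dp":[0,0,0],"roll":-0.094,"jaw":60},
  ],
)

```text
time_s: 18.55
tcp_pos: [0.5254, 0.2713, 0.1652]
eef_rot: [-179.9, -0.0, -43.0]
contact_force: [-0.3, -0.8, 1.2]
gripper_width: 0.0524
gripper_force: 0.0
```

```bash
python3 g.py .5229 .2698 .0565 -42
```

```text
t 18.55 pos [0.5254 0.2713 0.1652] [-179.94   -0.    -42.99] dp mm [ -0.8   2.8 108.7] roll -0.0172
```

Request:
send_rows(
  steps=[
    {"dp":[-1,3,35],"roll":-0.017,"jaw":60},
    {"dp":[-1,3,65],"roll":-0.017,"jaw":60},
    {"dp":[-1,3,90],"roll":-0.017,"jaw":60},
    {"dp":[-1,3,109],"roll":-0.017,"jaw":60},
    {"dp":[-1,3,109],"roll":-0.017,"jaw":60},
  ],
)

```text
time_s: 19.18
tcp_pos: [0.522, 0.2685, 0.0548]
eef_rot: [179.9, 0.0, -42.1]
contact_force: [-0.0, 0.2, 0.8]
gripper_width: 0.0526
gripper_force: 0.0
```

Request:
send_rows(
  steps=[
    {"dp":[0,0,0],"roll":0,"jaw":20},
    {"dp":[0,0,0],"roll":0,"jaw":20},
    {"dp":[0,0,0],"roll":0,"jaw":20},
    {"dp":[0,0,0],"roll":0,"jaw":20},
  ],
  newtons=15,
)

```text
time_s: 19.68
tcp_pos: [0.5228, 0.2696, 0.0566]
eef_rot: [-179.9, -0.0, -41.9]
contact_force: [0.0, -0.1, 3.5]
gripper_width: 0.024
gripper_force: 15.0
```

Request:
send_rows(
  steps=[
    {"dp":[0,0,-20],"roll":0,"jaw":20},
    {"dp":[0,0,-45],"roll":0,"jaw":20},
    {"dp":[0,0,-75],"roll":0,"jaw":20},
    {"dp":[0,0,-75],"roll":0,"jaw":20},
  ],
)

```text
time_s: 20.18
tcp_pos: [0.5237, 0.2703, 0.1334]
eef_rot: [-179.7, -0.0, -41.9]
contact_force: [-0.2, 0.1, -0.9]
gripper_width: 0.0239
gripper_force: 15.0
```

Run:
```python
from h import *
from plant import r
s=r.capture("scene");t=r.capture("top");st=r.get_state();pickle.dump((s,t,st),open("s5.pkl","wb"));p=st["tcp_pos"];print(p,st["gripper_width"])
tip=p+[0,0,-.0555];y=np.radians(st["eef_rot"][2]);tx=np.array([np.cos(y),np.sin(y),0]);ty=np.array([np.sin(y),-np.cos(y),0])
for n,b in(("x",tx),("y",ty)):
    e=proj(s,[tip+[0,0,.009]-b*.009,tip+[0,0,.009]+b*.009]);print("if blade=tool",n,e.round(1).tolist())
q=proj(s,[tip+[0,0,z] for z in(0,.009,.018,.03)]).round(1);print(q.tolist())
x,v=map(int,q[1]);print(cv2.cvtColor(s["image"],cv2.COLOR_BGR2GRAY)[v-14:v+16:2,x-16:x+17])
cv2.imwrite("pics/s5.png",cv2.resize(s["image"][v-60:v+40,x-60:x+60],None,fx=5,fy=5,interpolation=cv2.INTER_CUBIC))
```

```text
[0.52219832 0.2692248  0.13074646] 0.023923859878961503
if blade=tool x [[251.6, 331.4], [251.3, 324.0]]
if blade=tool y [[245.9, 328.1], [256.9, 327.3]]
[[251.7, 331.8], [251.4, 327.7], [251.2, 323.5], [250.8, 317.9]]
[[199 196 202 163  33   2   8   8   9   8   6  11   8   6   7   7   9   7
    4  16  31  29  29  26  39 155 195 193 191 191 193 196 197]
 [197 198 199 203 162 120 119 118 119 169  89  52  73  72  72  75  71  66
   58 118 200 200 202 201 198 199 198 196 197 197 198 199 199]
 [196 196 197 199 200 199 200 201 202 208 134  64  69  68  68  70  67  64
   55  76 202 201 200 201 200 201 201 200 199 199 199 199 198]
 [194 194 195 193 193 193 192 196 199 205 132  64  67  69  67  70  68  65
   55  79 202 201 199 200 200 198 199 199 200 200 199 199 199]
 [197 196 196 196 196 198 199 199 200 206 136  64  66  70  66  68  67  66
   57  37 205 203 201 199 197 194 196 198 199 199 199 195 194]
 [195 195 196 195 196 197 198 199 201 203 175  67  64  68  65  69  69  65
   57  45 204 203 199 199 199 199 197 192 190 189 186 186 183]
 [196 197 197 197 198 199 199 200 200 201 205 144  83  65  
[... 474 characters left out ...]
5 194 198 195]
 [198 200 199 201 196 195 158 120  44  40  43  44  45  47  51  32  29  48
   51  51  52  51  52  52  52  51  51  53  52  50  41 199 202]
 [199 121 117  45  41  44  44  46  47  49  48  48  49  50  51  42  42  52
   50  51  50  51  52  53  54  54  55  55  55  55  53  48  81]
 [ 43  44  46  46  48  48  47  49  48  51  51  53  52  51  50  49  51  50
   53  53  54  55  55  55  56  57  54  52  51  51  48  62  62]
 [ 48  46  47  49  50  51  52  52  51  50  50  50  51  51  54  58  60  58
   59  61  59  54  51  51  49  49  49  51  50  52  50  50  50]
 [ 51  51  50  48  48  51  51  50  52  52  55  54  51  49  51  52  52  51
   50  49  46  45  47  51  51  50  51  50  49  51  51  50  65]]
```

In the scene view the blade is about 3 px wide (edge-on), against the shank's 9 px, so the blade lies along tool x as wished. The tool cannot tilt, so I tilt the driver in the jaws: tip 10 mm in the hole, then shift the grip.

Request:
send_rows(
  steps=[
    {"dp":[0,0,20],"roll":0,"jaw":20},
    {"dp":[0,0,34],"roll":0,"jaw":20},
    {"dp":[0,0,34],"roll":0,"jaw":20},
    {"dp":[-4,0,34],"roll":0,"jaw":20},
    {"dp":[-8,0,34],"roll":0,"jaw":20},
  ],
  newtons=12,
)

```text
time_s: 20.9
tcp_pos: [0.5168, 0.2747, 0.0974]
eef_rot: [-180.0, -0.0, -41.9]
contact_force: [1.4, -1.5, -1.7]
gripper_width: 0.0241
gripper_force: 12.0
```

Request:
send_rows(
  steps=[
    {"dp":[-5,0,0],"roll":0,"jaw":20},
    {"dp":[-10,0,0],"roll":0,"jaw":20},
    {"dp":[-15,0,0],"roll":0,"jaw":20},
    {"dp":[-20,0,0],"roll":0,"jaw":20},
    {"dp":[-23,0,0],"roll":0,"jaw":20},
  ],
)

```text
time_s: 21.52
tcp_pos: [0.4992, 0.2903, 0.097]
eef_rot: [-180.0, -0.0, -41.9]
contact_force: [2.1, -2.7, -1.0]
gripper_width: 0.0241
gripper_force: 12.0
```

Run:
```python
from h import *
from plant import r
s=r.capture("scene");st=r.get_state();pickle.dump((s,st),open("s6.pkl","wb"));p=st["tcp_pos"];print(p,st["contact_force"],st["moment"])
s["image"]
hsv=cv2.cvtColor(s["image"],cv2.COLOR_BGR2HSV)
y=np.radians(st["eef_rot"][2]);tx=np.array([np.cos(y),np.sin(y),0])
piv=p+[0,0,.028]
for th in(0,10,20,25):
    t=np.radians(th);ax=-np.sin(t)*tx+np.cos(t)*np.array([0,0,1]);print(th,"tip,shoulder,end",proj(s,[piv-.088*ax,piv-.04*ax,piv+.035*ax]).round(1).tolist())
```

```text
[0.49911072 0.29048642 0.09701537] [ 0.88399651 -1.96083324 -0.99805035] [-0.46333177 -0.32447704  0.04204212]
0 tip,shoulder,end [[253.1, 362.2], [251.8, 340.6], [249.4, 303.9]]
10 tip,shoulder,end [[252.8, 354.9], [251.6, 337.3], [249.6, 306.7]]
20 tip,shoulder,end [[252.4, 346.9], [251.4, 333.6], [249.8, 310.0]]
25 tip,shoulder,end [[252.1, 342.7], [251.3, 331.6], [249.8, 311.9]]
```

Shift done with 2–3 N lateral force, as expected for a slip of about 20°. I firm the grip, lift and move to the screw.

Request:
send_rows(
  steps=[
    {"dp":[0,0,0],"roll":0,"jaw":20},
    {"dp":[0,0,-35],"roll":0,"jaw":20},
    {"dp":[15,8,-68],"roll":-0.1,"jaw":20},
    {"dp":[60,33,-70],"roll":-0.25,"jaw":20},
    {"dp":[105,58,-70],"roll":-0.4,"jaw":20},
  ],
  newtons=30,
)

```text
time_s: 22.2
tcp_pos: [0.5392, 0.1763, 0.1676]
eef_rot: [-179.9, -0.0, -18.6]
contact_force: [0.9, 0.9, -1.3]
gripper_width: 0.024
gripper_force: 30.0
```

```bash
python3 g.py .6014 -.0024 .16 -15.7
```

```text
t 22.2 pos [0.5392 0.1763 0.1676] [-1.7991e+02 -2.0000e-02 -1.8600e+01] dp mm [115.9 149.5   7.6] roll -0.0506
```

Request:
send_rows(
  steps=[
    {"dp":[36,46,0],"roll":-0.02,"jaw":20},
    {"dp":[72,92,0],"roll":-0.05,"jaw":20},
    {"dp":[105,135,3],"roll":-0.05,"jaw":20},
    {"dp":[116,150,8],"roll":-0.05,"jaw":20},
    {"dp":[116,150,8],"roll":-0.05,"jaw":20},
  ],
)

```text
time_s: 22.82
tcp_pos: [0.5996, -0.0039, 0.1581]
eef_rot: [180.0, 0.1, -16.2]
contact_force: [0.4, 0.4, -0.9]
gripper_width: 0.0237
gripper_force: 30.0
```

Run:
```python
from h import *
from plant import r
w=r.capture("wrist");s=r.capture("scene");st=r.get_state();pickle.dump((w,s,st),open("w7.pkl","wb"));p=st["tcp_pos"];print(p,st["eef_rot"])
a=w["image"].copy();b=s["image"].copy()
y=np.radians(st["eef_rot"][2]);tx=np.array([np.cos(y),np.sin(y),0]);piv=p+[0,0,.028]
for th,col in((15,(255,0,0)),(20,(0,255,0)),(25,(0,0,255))):
    t=np.radians(th);ax=-np.sin(t)*tx+np.cos(t)*np.array([0,0,1])
    q=projw(w,piv-.085*ax)[0];cv2.circle(a,tuple(map(int,q)),2,col,-1);u=proj(s,piv-.085*ax)[0];print(th,q.round(1),u.round(1))
    b[int(u[1]),int(u[0])]=col
rim=projw(w,(.6329,-.0105,.079))[0];print("rim",rim);cv2.circle(a,tuple(map(int,rim)),2,(255,0,255),-1)
x,v=map(int,q);x=min(max(x,100),540);v=min(max(v,85),390)
A=cv2.resize(a[v-85:v+85,x-100:x+100],(520,442),interpolation=cv2.INTER_CUBIC)
u=proj(s,piv)[0].astype(int);B=cv2.resize(b[u[1]-35:u[1]+75,u[0]-35:u[0]+35],(280,440),interpolation=cv2.INTER_CUBIC);print("offs",x-100,v-85,u-35)
o=np.zeros((442,800,3),np.uint8);o[:,:520]=A;o[:440,520:]=B;cv2.imwrite("pics/w7.png",o)
```

```text
[ 0.59970573 -0.00224577  0.15874976] [-1.79990472e+02  2.42558278e-02 -1.60975830e+01]
15 [315.4 219.7] [315.  231.6]
20 [315.3 208.9] [313.1 229.2]
25 [315.2 198.3] [311.4 226.6]
rim [313.67163809 193.92961452]
offs 215 113 [287 165]
```

View pics/w7.png

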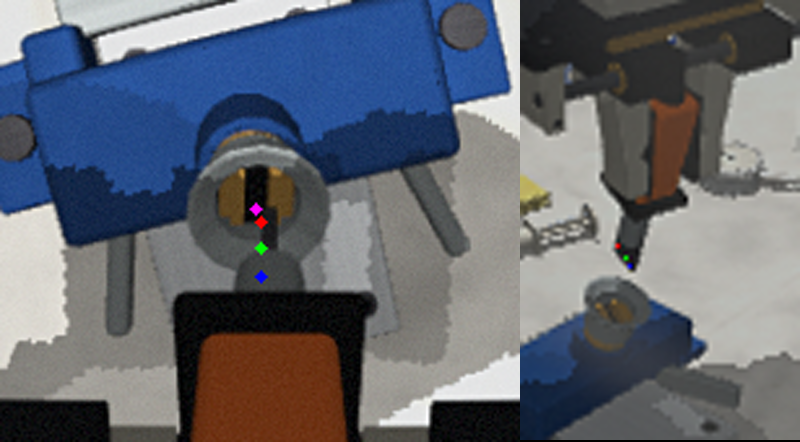

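The wrist crop (×2.6, offset 215,113) shows the blade tip at about (269,208) and the shank end at (265,255), with the slot from (257,165) to (257,215) nearly parallel to the blade. In the scene inset the tip is at original (314,232) and the driver clearly leans. I triangulate.

Run:
```python
from h import *
w,s,st=pickle.load(open("w7.pkl","rb"));p=st["tcp_pos"];y=np.radians(st["eef_rot"][2]);tx=np.array([np.cos(y),np.sin(y),0]);ty=np.array([np.sin(y),-np.cos(y),0])
def tri(a,b):
    o1,d1=rayw(w,a);o2,d2=ray(s,b);d2=d2/np.linalg.norm(d2)
    t=np.linalg.lstsq(np.c_[d1,-d2],o2-o1,rcond=None)[0];P,Q=o1+d1*t[0],o2+d2*t[1];return (P+Q)/2,np.linalg.norm(P-Q)
g=lambda a:(215+a[0]/2.6,113+a[1]/2.6)
for n,a,b in(("tip",g((269,208)),(314,232)),("shankend",g((265,255)),(316.2,225)),("rim",g((259,207)),(287+95/4,165+303/4))):
    P,e=tri(a,b);d=P-p-[0,0,.028];print(n,P.round(4),"gap",e.round(4),"rel piv tool x,y,z",(d@tx).round(4),(d@ty).round(4),d[2].round(4),"theta",np.degrees(np.arctan2(d@tx,-d[2])).round(1),"L",np.linalg.norm(d).round(4))
# two-parameter check: tip in tool plane y=dy
L=lambda th,l:p+[0,0,.028]+l*(np.sin(th)*tx-np.cos(th)*np.array([0,0,1]))
from scipy.optimize import least_squares
f=lambda v:np.r_[projw(w,L(v[0],v[1])+v[2]*ty)[0]-g((269,208)),proj(s,L(v[0],v[1])+v[2]*ty)[0]-[314,232]]
q=least_squares(f,[.35,.088,0]);print(np.degrees(q.x[0]),q.x[1:],q.fun)
# slot direction in this picture vs blade: both at plane
yw=np.radians(-2.7);cx=np.array([np.cos(yw),np.sin(yw),0]);cy=np.array([-cx[1],cx[0],0]);ax=-np.sin(.35)*cx+np.cos(.35)*np.array([0,0,1]);P0=np.array([.6329,-.0105,.079])-.009*ax
def pl(a):
    o,d=rayw(w,g(a));return o+d*((P0-o)@ax)/(d@ax)
A,B=pl((257,167)),pl((257,213));v=A-B;print("slot az",np.degrees(np.arctan2(v[1],v[0])),"mid",((A+B)/2).round(4),P0.round(4),np.linalg.norm(v).round(4))
```

```text
tip [ 0.633  -0.016   0.0952] gap 0.0048 rel piv tool x,y,z 0.0358 0.004 -0.0916 theta 21.3 L 0.0984
shankend [ 0.6257 -0.0133  0.1163] gap 0.0056 rel piv tool x,y,z 0.028 0.0034 -0.0705 theta 21.7 L 0.0759
rim [ 0.6335 -0.0109  0.0757] gap 0.0009 rel piv tool x,y,z 0.0349 -0.0011 -0.1111 theta 17.4 L 0.1164
21.861490814627942 [0.09884368 0.00224571] [ 0.52673204  0.32289678 -2.0858467   0.1400832 ]
slot az -16.568385826197137 mid [ 0.637  -0.0117  0.0709] [ 0.636  -0.0106  0.0705] 0.0136
```

Tilt is about 21.5° and the tip is at about (0.634,-0.014,0.095). I centre it over the rim, then feel in along the axis.

Request:
send_rows(
  steps=[
    {"dp":[-3,-3,4],"roll":0,"jaw":20},
    {"dp":[-3,-3,9],"roll":0,"jaw":20},
    {"dp":[-3,-3,13],"roll":0,"jaw":20},
    {"dp":[-3,-3,13],"roll":0,"jaw":20},
  ],
  newtons=20,
)

```text
time_s: 23.42
tcp_pos: [0.5976, 0.0012, 0.1454]
eef_rot: [180.0, 0.0, -16.1]
contact_force: [-0.2, -0.5, -0.8]
gripper_width: 0.0239
gripper_force: 20.0
```

Request:
send_rows(
  steps=[
    {"dp":[0.7,0,2],"roll":0,"jaw":20},
    {"dp":[1.3,0,4],"roll":0,"jaw":20},
    {"dp":[2,-0.5,6],"roll":0,"jaw":20},
    {"dp":[2.7,-0.5,8],"roll":0,"jaw":20},
    {"dp":[2.7,-0.5,8],"roll":0,"jaw":20},
  ],
)

```text
time_s: 24.05
tcp_pos: [0.6005, 0.0006, 0.1377]
eef_rot: [180.0, 0.0, -16.1]
contact_force: [0.4, -0.3, -1.1]
gripper_width: 0.0241
gripper_force: 20.0
```

```bash
python3 -c "
from plant import r
s=r.get_state();print(s['tcp_pos'],s['contact_force'],s['moment'],s['eef_rot'])"
```

```text
[6.00544208e-01 5.61627098e-04 1.37690041e-01] [ 0.39477595 -0.27503771 -1.10885151] [-0.07418325  0.08404926  0.02668611] [ 1.79989855e+02  1.79876076e-02 -1.60961241e+01]
```

Request:
send_rows(
  steps=[
    {"dp":[0.4,0,1],"roll":0,"jaw":20},
    {"dp":[0.7,-0.2,2],"roll":0,"jaw":20},
    {"dp":[1,-0.3,3],"roll":0,"jaw":20},
    {"dp":[1.4,-0.3,4],"roll":0,"jaw":20},
    {"dp":[1.4,-0.3,4],"roll":0,"jaw":20},
  ],
)

```text
time_s: 24.68
tcp_pos: [0.602, 0.0005, 0.1338]
eef_rot: [180.0, 0.0, -16.1]
contact_force: [-0.2, 0.3, -1.9]
gripper_width: 0.0241
gripper_force: 20.0
```

Request:
send_rows(
  steps=[
    {"dp":[0.4,0,1],"roll":0,"jaw":20},
    {"dp":[0.7,-0.2,2],"roll":0,"jaw":20},
    {"dp":[1,-0.3,3],"roll":0,"jaw":20},
    {"dp":[1.4,-0.3,4],"roll":0,"jaw":20},
    {"dp":[1.4,-0.3,4],"roll":0,"jaw":20},
  ],
)

```text
time_s: 25.3
tcp_pos: [0.6034, 0.0004, 0.1298]
eef_rot: [180.0, 0.0, -16.1]
contact_force: [0.3, 0.2, -0.2]
gripper_width: 0.024
gripper_force: 20.0
```

Request:
send_rows(
  steps=[
    {"dp":[0.4,0,1],"roll":0,"jaw":20},
    {"dp":[0.7,-0.2,2],"roll":0,"jaw":20},
    {"dp":[1,-0.3,3],"roll":0,"jaw":20},
    {"dp":[1.4,-0.3,4],"roll":0,"jaw":20},
    {"dp":[1.4,-0.3,4],"roll":0,"jaw":20},
  ],
)

```text
time_s: 25.92
tcp_pos: [0.6049, 0.0003, 0.1258]
eef_rot: [180.0, 0.0, -16.1]
contact_force: [0.5, 0.3, -1.3]
gripper_width: 0.0241
gripper_force: 20.0
```

Request:
send_rows(
  steps=[
    {"dp":[0.4,0,1],"roll":0,"jaw":20},
    {"dp":[0.7,-0.2,2],"roll":0,"jaw":20},
    {"dp":[1,-0.3,3],"roll":0,"jaw":20},
    {"dp":[1,-0.3,3],"roll":0,"jaw":20},
  ],
)

```text
time_s: 26.42
tcp_pos: [0.6059, 0.0003, 0.1231]
eef_rot: [180.0, -0.0, -16.1]
contact_force: [-0.8, 0.5, 0.9]
gripper_width: 0.024
gripper_force: 20.0
```

Run:
```python
from h import *
from plant import r
w=r.capture("wrist");s=r.capture("scene");st=r.get_state();pickle.dump((w,s,st),open("w8.pkl","wb"))
print(st["tcp_pos"],st["contact_force"],st["moment"])
# how far the cup is covered: brass pixels, and profile in the wrist view round the rim
x,v=map(int,projw(w,(.6345,-.0108,.0745))[0]);print(x,v)
g=cv2.cvtColor(w["image"],cv2.COLOR_BGR2GRAY);print(g[v-16:v+24:2,x-22:x+23:2])
```

```text
[6.05935695e-01 3.21481544e-04 1.23084825e-01] [-1.310355   -0.46557591  1.10090401] [-0.03291229  0.46357324 -0.02472588]
322 206
[[ 44  88 149 117  64  55  93 101  85  63  69  66  40  60  68  59  63  62
   65  62  65  71  76]
 [ 72  87  73  63  64  66  67  56  53  30  19  11   4  12  44  77  70  67
   68  63  65  67  68]
 [ 84  67  65  68  62  59  60  79  29  24  25   8   2   0  52  81  77  69
   60  67  64  68  71]
 [ 73  65  67  64  65  74  79  76  37  23  27   7   3   3  53  72  76  74
   75  67  64  66  71]
 [ 65  67  69  64  66  75  73  74  32  26  22   3   5   5  58  74  71  74
   78  71  69  74  68]
 [ 70  67  66  61  74  78  77  79  33  27  27   2   6  10  60  76  72  69
   78  73  41  75  70]
 [ 68  60  68  52  80  73  74  82  32  26  30   3  14   8  64  76  74  76
   72  74  43  64  75]
 [ 68  76  56  52  78  77  79  77  35  25  25  14   7  12  62  74  74  78
   76  74  54  61  73]
 [ 70  69  65  61  71  76  79  74  35  40  36   9  13  16  70  76  73  76
   72  72  52  67  80]
 [ 74  74  62  63  76  76  77  74  42  50  40   1   7  20  66  71  72  76
   72  72  51  66  82]
[... 271 characters left out ...]
 65  56  72  78  79]
 [ 78  74  77  64  60  63  67  70  67  70  69  72  73  63  58  57  72  64
   65  68  80  79  79]
 [ 75  74  80  57  59  68  62  72  67  66  69  63  68  67  62  61  67  62
   74  88  83  81  80]
 [ 73  79  77  56  60  62  62  68  71  68  68  63  70  65  66  48  68  83
   90  89  87  85  78]
 [ 77  85  78  55  60  62  67  71  69  71  75  69  75  70  67  56  75  95
   91  89  91  86  84]
 [ 79  75  74  56  65  62  63  65  62  62  64  59  68  60  59  47  77  83
   82  87  80  80  83]
 [  7  10   8   1   0   4   8  13  13   6   0  11   8  17   6  14   8  12
   16   8  10   8  13]
 [  8  11  13  15   4   8  12  17   8   9  15   4  13   8   2  13   8  10
    9   8  11   2   6]]
```

Request:
send_rows(
  steps=[
    {"dp":[0,0,1],"roll":0,"jaw":20},
    {"dp":[0,0,2],"roll":0,"jaw":20},
    {"dp":[0,0,2],"roll":0,"jaw":20},
  ],
)

```text
time_s: 26.9
tcp_pos: [0.6062, 0.0003, 0.1224]
eef_rot: [-180.0, -0.1, -16.1]
contact_force: [-5.2, 0.4, 10.4]
gripper_width: 0.0242
gripper_force: 20.0
```

```bash
python3 -c "
from plant import r
s=r.get_state();print(s['tcp_pos'],s['contact_force'],s['moment'],s['eef_rot'])"
```

```text
[6.06185900e-01 3.28735344e-04 1.22434500e-01] [-5.20359808  0.35246744 10.37809944] [ 0.20456363  1.96305894 -0.01339912] [-1.79988932e+02 -6.82443471e-02 -1.60579273e+01]
```

Axial contact of 10 N. Whether it is the lands or the floor can be told from how far the shank end stands above the rim.

Run:
```python
from h import *
from plant import r
w,s,st=pickle.load(open("w8.pkl","rb"));w=r.capture("wrist");s=r.capture("scene");pickle.dump((w,s,r.get_state()),open("w9.pkl","wb"))
yw=np.radians(-2.7);cx=np.array([np.cos(yw),np.sin(yw),0]);cy=np.array([-cx[1],cx[0],0]);a=-np.sin(.35)*cx+np.cos(.35)*np.array([0,0,1]);sx=np.cross(cy,a)
rim=np.array([.6329,-.0105,.079])
for n,h in(("floor",.003),("lands",.009)):
    c=rim+h*a;print(n,"wrist",projw(w,[c,c+.0075*sx,c+.0075*cy,c-.0075*cy,c+.048*0*a]).round(1).tolist(),"scene",proj(s,[c,c-.0075*sx,c+.0075*cy,c-.0075*cy]).round(1).tolist())
    sh=rim+(h+.038)*a;print("   shoulder bottom-ish(56mm above tip) front edge wrist",projw(w,sh+.017*sx).round(1).tolist())
print("rim ellipse wrist",projw(w,[rim+.016*sx,rim-.016*sx,rim+.016*cy,rim-.016*cy]).round(1).tolist(),"scene",proj(s,[rim+.016*sx,rim-.016*sx,rim+.016*cy,rim-.016*cy]).round(1).tolist())
g=cv2.cvtColor(w["image"],cv2.COLOR_BGR2GRAY);u,v=map(int,projw(w,rim)[0]);print("wrist rim",u,v);print("rows from",v-20,"cols",u-6,"..");print(g[v-20:v+30,u-6:u+10:2])
g=cv2.cvtColor(s["image"],cv2.COLOR_BGR2GRAY);u,v=map(int,proj(s,rim)[0]);print("scene rim",u,v);print(g[v-24:v+10,u-14:u+14])
```

```text
floor wrist [[323.7, 214.3], [320.9, 203.1], [310.9, 217.2], [336.6, 211.3], [323.7, 214.3]] scene [[311.5, 238.6], [313.9, 240.9], [309.0, 240.0], [313.9, 237.3]]
   shoulder bottom-ish(56mm above tip) front edge wrist [[323.6, 225.4]]
lands wrist [[324.7, 219.7], [321.9, 208.4], [311.6, 222.8], [337.9, 216.7], [324.7, 219.7]] scene [[312.2, 236.7], [314.6, 239.0], [309.8, 238.1], [314.6, 235.4]]
   shoulder bottom-ish(56mm above tip) front edge wrist [[324.8, 232.5]]
rim ellipse wrist [[317.2, 187.6], [328.8, 233.9], [296.4, 217.9], [350.3, 205.4]] scene [[306.0, 234.8], [316.2, 244.5], [305.9, 242.5], [316.2, 236.8]]
wrist rim 323 211
rows from 191 cols 317 ..
[[64 70 48 29 24 41 68 62]
 [45 24 19 15  5 22 65 69]
 [30 24 16  8  8 16 69 75]
 [24 28 12  4 10 21 63 81]
 [26 29 20  6  1 17 72 76]
 [28 27 19  0  8 29 70 78]
 [26 32 14  5 10 28 70 82]
 [26 32 21 11 11 30 70 75]
 [25 22 26  2  7 32 74 71]
 [27 24 19 12  7 33 73 75]
 [31 24 24  6 17 34 70 72]
 [28 29 17 10 10 37 70 77]
 [24 27 23  0  0 31 80 70]
 [33 28 19  1  7 37 72 76]
 [27 26 16  8  9 37 77 79]
 [34 32 23  0 12 36 75 
[... 4219 characters left out ...]
179 178 185 129 122 111  70  74  80  74  78  67  49  49  47  45  61  72
   65  77  76  78  73  65  48  47  44  42]
 [182 121 156  96  75  74  70  71  75  81  72  77  54  50  50  53  75  72
   72  73  75  77  56  49  48  48  48  48]
 [156  94  72  72  75  78  71  73  74  67  82  79  68  59  58  54  65  71
   74  73  77  63  51  49  51  50  51  42]
 [ 69  71  73  74  72  73  74  75  76  76  76  68  77  82  80  73  73  73
   81  66  59  53  53  52  51  50  47  44]
 [ 72  76  76  70  72  70  78  75  75  76  75  76  77  76  76  65  73  62
   60  56  55  54  54  53  52  53  53  46]
 [ 74  75  76  61  67  58  76  77  75  76  77  76  75  75  74  73  72  67
   58  57  57  55  56  55  55  52  48  47]]
```

Run:
```python
from h import *
w,s,st=pickle.load(open("w7.pkl","rb"))
print("w7 slot rows 178..190, cols 304..326");print(w["image"][178:192:4,304:328].mean(2).astype(int));print("w7 blade rows 196..210");print(w["image"][196:212:4,306:330].mean(2).astype(int))
w,s,st=pickle.load(open("w9.pkl","rb"));print("now");
for v in(186,190,194,200,206,210):print(v,[tuple(int(k) for k in x) for x in w["image"][v,308:336:2]])
```

```text
w7 slot rows 178..190, cols 304..326
[[ 94  91  80 112 102  35   7  11  17   9   7  11   5  14  59 100 115 110
   99  96  66  73  74  73]
 [ 65  64  66  65  67  27   6   2   6   7  18   3   9  24  45  59  67  64
   60  65  64  65  65  62]
 [ 67  62  71  64  60  13   1  11   4   2  15  15   3  25  44  62  65  65
   65  66  64  63  68  53]
 [ 65  61  71  65  61   9   5   5   6  11   7   8   4  29  54  67  67  67
   68  67  66  66  59  59]]
w7 blade rows 196..210
[[66 63 49 12  0  0  6  8  1 16 26 23 27 22 24 34 64 70 66 67 62 57 56 67]
 [68 69 64 66 65 65 63 68 68 55 28 29 28 21 24 36 70 63 66 63 72 79 77 77]
 [74 64 65 61 62 66 62 64 68 48 25 27 27 23 25 46 94 85 85 92 82 83 85 87]
 [85 81 83 83 89 86 87 91 89 71 37 37 43 37 40 54 87 94 85 87 89 87 89 84]]
now
186 [(97, 97, 89), (134, 135, 131), (154, 154, 150), (143, 142, 138), (140, 142, 135), (155, 153, 151), (138, 139, 133), (127, 127, 122), (85, 80, 79), (75, 76, 72), (84, 86, 82), (97, 95, 93), (96, 95, 94), (99, 101, 98)]
190 [(125, 123, 120), (59, 61, 57), (62, 62, 61), (58, 61, 55), (68, 69, 67), (60, 62, 61), (61, 61, 60), (
[... 189 characters left out ...]
, 29, 32), (17, 18, 15), (0, 0, 0), (9, 13, 10), (19, 39, 55), (29, 71, 94), (32, 72, 98), (44, 73, 91)]
200 [(33, 72, 98), (33, 74, 98), (35, 71, 97), (34, 72, 97), (32, 33, 38), (30, 26, 25), (27, 26, 25), (8, 5, 4), (5, 8, 3), (8, 8, 10), (32, 58, 75), (37, 73, 98), (40, 75, 102), (34, 70, 97)]
206 [(33, 71, 95), (37, 75, 98), (39, 75, 98), (36, 73, 97), (35, 39, 41), (36, 32, 33), (34, 33, 37), (12, 11, 5), (17, 17, 18), (16, 18, 24), (28, 62, 83), (35, 75, 99), (28, 69, 94), (40, 74, 101)]
210 [(35, 73, 99), (34, 67, 95), (56, 68, 73), (67, 69, 68), (72, 71, 69), (78, 75, 74), (73, 74, 70), (61, 61, 58), (61, 61, 60), (29, 30, 33), (29, 58, 85), (34, 74, 99), (31, 66, 92), (31, 69, 94)]
```

The blade (grey, u 316–321) sits left of the slot (black up to u 327), about 3 mm off: it rests on a land. I lift a little, shift +3 mm in tool y, and look again.

Request:
send_rows(
  steps=[
    {"dp":[-0.7,0,-3],"roll":0,"jaw":20},
    {"dp":[-0.7,3,-3],"roll":0,"jaw":20},
    {"dp":[-0.7,3,-3],"roll":0,"jaw":20},
  ],
)

```text
time_s: 27.38
tcp_pos: [0.6042, -0.0026, 0.1235]
eef_rot: [180.0, 0.0, -16.1]
contact_force: [-0.1, 0.4, -1.6]
gripper_width: 0.0239
gripper_force: 20.0
```

```bash
cat > look.py <<'E'
from h import *
from plant import r
w=r.capture("wrist");st=r.get_state();print(st["tcp_pos"].round(4),st["eef_rot"].round(1),st["contact_force"].round(1),st["moment"].round(2),st["gripper_width"])
v0=int(projw(w,(.6329,-.0105,.079))[0][1])
for v in(v0-26,v0-22,v0-17,v0-12,v0-7,v0-3,v0,v0+3):
    x=w["image"][v,300:345:1].astype(int);print(v,"".join("b" if (a[2]-a[0]>25) else "." if a.mean()<17 else "#" if a.mean()<47 else " " for a in x))
E
python3 look.py
```

```text
[ 0.6043 -0.0025  0.1235] [180.    0.  -16.1] [ 0.7  0.3 -0.5] [-0.07  0.18 -0.03] 0.024510160689946547
183                                     #########
187                                          ####
192        bbbbbb...#.###.bbbbbbbb               
197   bbbbbbbbbb#..#######bbbbbbbbbbbb#          
202 #bbbbbbbbbbb#...######bbbbbbbbbbbb           
206  bbbbbbbbbbb#..#######bbbbbbbbbbbb           
209  bbbbbbbbbbb##         bbbbbbbbbb            
212       bbb
```

The blade (u 315–321) is now inside the slot (312–322). Down.

Request:
send_rows(
  steps=[
    {"dp":[0.7,-0.5,2],"roll":0,"jaw":20},
    {"dp":[1.3,-0.7,4],"roll":0,"jaw":20},
    {"dp":[2,-0.8,6],"roll":0,"jaw":20},
    {"dp":[2,-0.8,6],"roll":0,"jaw":20},
  ],
)

```text
time_s: 27.92
tcp_pos: [0.6066, -0.0021, 0.1176]
eef_rot: [180.0, 0.0, -16.1]
contact_force: [0.2, -0.1, -0.2]
gripper_width: 0.0238
gripper_force: 20.0
```

```bash
python3 look.py
```

```text
[ 0.6065 -0.0021  0.1178] [180.    0.  -16.1] [ 0.3 -0.4 -0.6] [-0.08  0.21  0.04] 0.023925528659018813
188                                       #######
192                                             #
197          bbbbbb.######..bbbbbbbb             
202    bbbbbbbbbbb########..bbbbbbbbbbbb         
207  #bbbbbbbbbbbb.######...bbbbbbbbbbbb         
211  #bbbbbbbb                 bbbbbbbbb         
214   bbbbb                       bbbbb          
217
```

Past the land level without force: the blade is in the slot. I feel for the floor and pause there.

Request:
send_rows(
  steps=[
    {"dp":[0.3,0,1],"roll":0,"jaw":20},
    {"dp":[0.7,0,2],"roll":0,"jaw":20},
    {"dp":[0.7,0,2],"roll":0,"jaw":20},
  ],
)

```text
time_s: 28.35
tcp_pos: [0.6071, -0.0023, 0.1169]
eef_rot: [-180.0, -0.0, -16.1]
contact_force: [-2.7, 0.8, 7.3]
gripper_width: 0.0237
gripper_force: 20.0
```

Floor felt about 5.5 mm below the lands, with 7 N along the axis: fully seated. I pause there.

Request:
send_rows(
  steps=[
    {"dp":[0,0,0],"roll":0,"jaw":20},
    {"dp":[0,0,0],"roll":0,"jaw":20},
    {"dp":[0,0,0],"roll":0,"jaw":20},
    {"dp":[0,0,0],"roll":0,"jaw":20},
    {"dp":[0,0,0],"roll":0,"jaw":20},
  ],
)

```text
time_s: 28.98
tcp_pos: [0.6071, -0.0023, 0.1169]
eef_rot: [-180.0, -0.0, -16.1]
contact_force: [-3.8, 1.7, 6.4]
gripper_width: 0.0237
gripper_force: 20.0
```

Request:
send_rows(
  steps=[
    {"dp":[0,0,0],"roll":0,"jaw":20},
    {"dp":[0,0,0],"roll":0,"jaw":20},
    {"dp":[0,0,0],"roll":0,"jaw":20},
    {"dp":[0,0,0],"roll":0,"jaw":20},
    {"dp":[0,0,0],"roll":0,"jaw":20},
  ],
)

```text
time_s: 29.6
tcp_pos: [0.6071, -0.0023, 0.1169]
eef_rot: [-180.0, -0.0, -16.1]
contact_force: [-3.3, 1.4, 7.2]
gripper_width: 0.0239
gripper_force: 20.0
```

Request:
send_rows(
  steps=[
    {"dp":[0.5,0,0],"roll":0.07,"jaw":20},
    {"dp":[1,0,0],"roll":0.14,"jaw":20},
    {"dp":[2,-0.5,0],"roll":0.21,"jaw":20},
    {"dp":[3,-1,0],"roll":0.28,"jaw":20},
    {"dp":[4,-1,0],"roll":0.35,"jaw":20},
  ],
  newtons=35,
)

```text
time_s: 30.22
tcp_pos: [0.6145, 0.0017, 0.1179]
eef_rot: [-179.5, -0.2, -36.2]
contact_force: [1.0, 16.8, 5.8]
gripper_width: 0.0242
gripper_force: 35.1
```

```bash
python3 look.py
```

```text
[0.6148 0.0018 0.118 ] [-179.5   -0.2  -36.4] [ 0.6 16.1  6.6] [ 6.65 -0.21  0.55] 0.02393248491780482
198                                       #######
202                                              
207       b#.....######bbbbbbbbbb                
212 bbbbbbbb#....######bbbbbbbbbbbb              
217 bbbbbbbb                 bbbbbbb #           
221 bbbbb                        bbb             
224 bbbb                                         
227 bbb
```

The screw follows, with some sideways load because the driver keeps its lean in the jaws. I relieve it by leading the TCP round while turning on.

Request:
send_rows(
  steps=[
    {"dp":[0,-5,0],"roll":0,"jaw":20},
    {"dp":[1,-7,0],"roll":0.08,"jaw":20},
    {"dp":[2,-9,0],"roll":0.16,"jaw":20},
    {"dp":[3,-11,0],"roll":0.24,"jaw":20},
    {"dp":[4,-12,0],"roll":0.32,"jaw":20},
  ],
  newtons=28,
)

```text
time_s: 30.9
tcp_pos: [0.6238, 0.007, 0.1177]
eef_rot: [-179.7, -0.0, -54.5]
contact_force: [0.7, 7.6, 6.6]
gripper_width: 0.024
gripper_force: 28.0
```

```bash
python3 look.py
```

```text
[0.624  0.007  0.1177] [-179.7   -0.   -54.8] [0.4 7.6 7.5] [3.16 0.28 0.22] 0.02396709046845312
203                                              
207                       bbbb                   
212          bb#...######bbbbbbbbbbbb            
217      bbbbbbb...#######bbbbbbbbbbbb           
222    bbbbbb                  bbbbbbbbb         
226   bbbb                        bbbb           
229   #bbb                                       
232 ##.................#.###...#..#...#.##.#...#.
```

Forces are fine and the slot tracks. Further on, the lean falls across the blade's thickness, where the slot has ample play, so I continue in one stroke, letting the driver swing upright in the jaws.

Request:
send_rows(
  steps=[
    {"dp":[3,-1.5,0],"roll":0.08,"jaw":20},
    {"dp":[6,-3,0],"roll":0.16,"jaw":20},
    {"dp":[9,-4,-0.5],"roll":0.24,"jaw":20},
    {"dp":[12,-5.5,-1],"roll":0.32,"jaw":20},
    {"dp":[14,-7,-1],"roll":0.4,"jaw":20},
  ],
)

```text
time_s: 31.58
tcp_pos: [0.6363, -0.0012, 0.1181]
eef_rot: [-179.9, 0.1, -77.5]
contact_force: [-2.4, 4.6, 6.1]
gripper_width: 0.024
gripper_force: 28.0
```

```bash
python3 look.py
```

```text
[ 0.6363 -0.0013  0.118 ] [-1.799e+02  1.000e-01 -7.770e+01] [-1.9  5.7  7. ] [2.33 1.26 0.15] 0.02360932348789976
222                                              
226                       bbbbbb                 
231            bb...######bbbbbbbbbbbb           
236        bbbbbbb###    # bbbbbbbbbbbb          
241      bbb                     bbbbbbb         
245 ...........................#.........#.......
248 .............................................
251 ........................#....................
```

Request:
send_rows(
  steps=[
    {"dp":[2.5,0,0],"roll":0.07,"jaw":20},
    {"dp":[4.5,0,0.3],"roll":0.14,"jaw":20},
    {"dp":[6.5,0,0.5],"roll":0.21,"jaw":20},
    {"dp":[9,0,0.8],"roll":0.28,"jaw":20},
    {"dp":[11,0,1],"roll":0.34,"jaw":20},
  ],
  newtons=32,
)

```text
time_s: 32.25
tcp_pos: [0.639, -0.0117, 0.1172]
eef_rot: [-179.9, 0.1, -97.0]
contact_force: [-2.4, 6.0, 7.1]
gripper_width: 0.024
gripper_force: 32.0
```

```bash
python3 look.py
```

```text
[ 0.6389 -0.0119  0.1172] [-1.799e+02  1.000e-01 -9.710e+01] [-1.9  6.3  6.7] [2.59 0.78 0.12] 0.023481864557418828
237 ###                                          
241                                              
246             ##..##.###bbbbbbbbbbbb           
251         bbbbbb####  ##bbbbbbbbbbbbb          
256 .#.......................#.....#.............
260 .....#..#...................#.......#........
263 #...............................#............
266 bbbbbbbbbbbbbbbbbbbbbbbbbbbbbbbbbbbbbbb#.....
```

Request:
send_rows(
  steps=[
    {"dp":[1.5,0.5,0.2],"roll":0.07,"jaw":20},
    {"dp":[3,1,0.4],"roll":0.14,"jaw":20},
    {"dp":[5,1.5,0.6],"roll":0.21,"jaw":20},
    {"dp":[7,2.5,0.8],"roll":0.28,"jaw":20},
    {"dp":[8,3,1],"roll":0.35,"jaw":20},
  ],
)

```text
time_s: 32.92
tcp_pos: [0.6355, -0.0191, 0.1159]
eef_rot: [-179.9, 0.2, -117.0]
contact_force: [0.6, 6.1, 2.4]
gripper_width: 0.024
gripper_force: 32.0
```

```bash
python3 look.py
python3 - <<'E'
from h import *
from plant import r
w=r.capture("wrist");pickle.dump((w,r.get_state()),open("w10.pkl","wb"))
# slot/lands edge direction: brass mask, print coordinates of land boundaries facing slot
hs=w["image"].astype(int);m=((hs[...,2]-hs[...,0])>25)&(hs[...,2]<140)
u,v=map(int,projw(w,(.636,-.0108,.072))[0]);print(u,v)
for y in range(v-34,v+6,2):
    print(y,"".join("b" if m[y,x] else "." if hs[y,x].mean()<17 else "#" if hs[y,x].mean()<47 else " " for x in range(u-30,u+31)))
E
```

```text
[ 0.6354 -0.0192  0.1159] [-179.9    0.2 -117.2] [0.8 5.6 2. ] [ 2.61 -0.37  0.14] 0.023916023734525386
248 ######                                       
252 ##                                           
257             ##..##.###bbbbbbbbbbb            
262 ............#................................
267 ......#..#...#......#....#....#.#.....#......
271 #..#..###......##......#.#..#.#.###..#.....#.
274 bbbbbbbbbbbbbbbbbbbbbbbbbbbbbbbbbbbbbbbbbbb..
277 bbbbbbbbbbbbbbbbbbbbbbbbbbbbbbbbbbbbbbbbbbbb.
322 272
238 # ## ###########################.#                           
240 ###################################                          
242 ############################                                 
244 ######################                                       
246 ##################                                           
248 ###############                                              
250 ############                                                 
252 ##########                                                   
254 ########                 #####bbbbb##                        
256 #######               #.##.#.#bbbbbbbbbb                     
258 ######             #....######bbbbbbbbbbb#                   
260 ...........................................................# 
262 .............#.....#.....#...#..............................#
264 ....#............#.....#........#....#.......................
266 #.##.....#..........#..#..#....#..##........#..#.............
268 #.#.#.#..#####..#..#.#.#...#........#..#..#.#.#....#.........
270 .........#...............#...............................#...
272 ......#bbbbbbbbbbbbbbbbbbbbbbbbbbbbbbbbbbbbbbbb#.............
274 ..#bbbbbbbbbbbbbbbbbbbbbbbbbbbbbbbbbbbbbbbbbbbbbbbb#..#......
276 .#bbbbbbbbbbbbbbbbbbbbbbbbbbbbbbbbbbbbbbbbbbbbbbbbbb.........
```

Tool turned about 101° including the blade's play, so the screw has turned about a quarter turn. I release, drifting back so the driver can settle freely.

Request:
send_rows(
  steps=[
    {"dp":[0,0,0],"roll":0,"jaw":40},
    {"dp":[0,0,0],"roll":0,"jaw":60},
    {"dp":[2,4,0],"roll":0,"jaw":80},
    {"dp":[4,8,0],"roll":0,"jaw":100},
    {"dp":[6,12,0],"roll":0,"jaw":100},
  ],
)

```text
time_s: 33.65
tcp_pos: [0.62, -0.0208, 0.1149]
eef_rot: [180.0, -0.0, -116.9]
contact_force: [-0.1, -0.2, -0.5]
gripper_width: 0.0684
gripper_force: 0.1
```

Request:
send_rows(
  steps=[
    {"dp":[2,4,0],"roll":0,"jaw":100},
    {"dp":[4,8,0],"roll":0,"jaw":100},
    {"dp":[5,10,0],"roll":0,"jaw":100},
    {"dp":[5,10,0],"roll":0,"jaw":100},
  ],
)

```text
time_s: 34.15
tcp_pos: [0.6092, -0.0206, 0.115]
eef_rot: [-180.0, 0.0, -116.9]
contact_force: [-0.8, 0.3, -0.2]
gripper_width: 0.0873
gripper_force: 0.2
```

Run:
```python
from h import *
from plant import r
w=r.capture("wrist");s=r.capture("scene");t=r.capture("top");st=r.get_state();pickle.dump((w,s,t,st),open("w11.pkl","wb"))
print(st["tcp_pos"],st["contact_force"],st["moment"],st["gripper_width"])
for n,c,P in(("wrist",w,projw),("scene",s,proj)):
    h=cv2.cvtColor(c["image"],cv2.COLOR_BGR2HSV);m=((h[...,0]>5)&(h[...,0]<18)&(h[...,1]>185)&(h[...,2]>60)).astype(np.uint8)
    k,l,q,ce=cv2.connectedComponentsWithStats(m)
    for i in range(1,k):
        if q[i,4]>60:print(n,q[i],ce[i].round(0))
    print(n,"seat",P(c,(.638,-.0107,.062)).round(0),"tip+88 for lean 0/20/40 deg in -x",[P(c,(.638-.088*np.sin(a),-.0107,.062+.088*np.cos(a)))[0].round(0).tolist() for a in np.radians([0,20,40])])
```

```text
[ 0.60942241 -0.02062212  0.11493042] [-0.79707891 -0.4534865   1.55260498] [0.10995256 0.31790695 0.01205184] 0.0877625859616963
wrist [ 302  249  119   56 4235] [354. 280.]
wrist [414 287  13  17  94] [422. 298.]
wrist seat [[284. 288.]] tip+88 for lean 0/20/40 deg in -x [[267.0, 366.0], [330.0, 333.0], [382.0, 292.0]]
scene seat [[309. 245.]] tip+88 for lean 0/20/40 deg in -x [[310.0, 209.0], [321.0, 216.0], [331.0, 227.0]]
```

The driver stays in the screw, leaning back. I shift a little more to free it, then lift straight up.

Request:
send_rows(
  steps=[
    {"dp":[4,8,0],"roll":0,"jaw":100},
    {"dp":[7,14,0],"roll":0,"jaw":100},
    {"dp":[7,14,-15],"roll":0,"jaw":100},
    {"dp":[7,14,-35],"roll":0,"jaw":100},
    {"dp":[7,14,-60],"roll":0,"jaw":100},
  ],
)

```text
time_s: 34.92
tcp_pos: [0.5939, -0.0206, 0.1765]
eef_rot: [-180.0, 0.0, -116.9]
contact_force: [0.8, -0.2, -0.3]
gripper_width: 0.0875
gripper_force: 0.0
```

Request:
send_rows(
  steps=[
    {"dp":[0,0,-40],"roll":0,"jaw":100},
    {"dp":[0,0,-80],"roll":0,"jaw":100},
    {"dp":[40,40,-90],"roll":0,"jaw":100},
    {"dp":[80,80,-90],"roll":0,"jaw":100},
    {"dp":[120,110,-90],"roll":0,"jaw":100},
  ],
)

```text
time_s: 35.55
tcp_pos: [0.4398, -0.0782, 0.2663]
eef_rot: [-179.9, 0.1, -116.9]
contact_force: [1.2, -0.0, 0.4]
gripper_width: 0.0878
gripper_force: 0.0
```

Run:
```python
from h import *
from plant import r
from scipy.optimize import least_squares
s=r.capture("scene");t=r.capture("top");w=r.capture("wrist");st=r.get_state();pickle.dump((s,t,w,st),open("end.pkl","wb"));print(st["time_s"],st["tcp_pos"],st["contact_force"])
C={}
for n,c in(("scene",s),("top",t)):
    h=cv2.cvtColor(c["image"],cv2.COLOR_BGR2HSV);m=((h[...,0]>5)&(h[...,0]<18)&(h[...,1]>185)&(h[...,2]>60)).astype(np.uint8)
    k,l,q,ce=cv2.connectedComponentsWithStats(m)
    for i in range(1,k):
        if q[i,4]>25:print(n,q[i],ce[i].round(1))
    print(n,"rim proj",proj(c,(.634,-.0107,.076)).round(1),"lean 20/35/50 handle centre",[proj(c,(.638-.088*np.sin(a),-.0107,.062+.088*np.cos(a)))[0].round(0).tolist() for a in np.radians([20,35,50])])
# bystanders: change between first and last scene/top views
for n,c in(("scene0.pkl",s),("top0.pkl",t)):
    a=pickle.load(open(n,"rb"))["image"]
    d=cv2.absdiff(a,c["image"]).max(2)
    for nm,p in(("can",(.522,-.298,.05)),("loupe",(.656,.327,.02)),("tape",(.735,.253,.01)),("stand",(.5228,.2697,.03))):
        u,v=proj(c,p)[0].astype(int);print(n,nm,u,v,d[max(v-12,0):v+12,max(u-12,0):u+12].mean().round(1))
```

```text
35.7 [ 0.44004795 -0.07845393  0.26708699] [-0.23101723  0.10032669  0.42793552]
scene [337 258  22  21 118] [346.3 267.9]
scene rim proj [[310.7 240.6]] lean 20/35/50 handle centre [[321.0, 216.0], [329.0, 224.0], [335.0, 234.0]]
top [368 106  11   9  53] [372.5 110.8]
top rim proj [[332.9 231.3]] lean 20/35/50 handle centre [[333.0, 239.0], [333.0, 251.0], [333.0, 261.0]]
scene0.pkl can 424 219 3.8
scene0.pkl loupe 177 337 4.9
scene0.pkl tape 184 303 5.3
scene0.pkl stand 252 351 33.6
top0.pkl can 480 294 29.5
top0.pkl loupe 166 221 28.2
top0.pkl tape 205 185 36.5
top0.pkl stand 189 287 64.5
```

Run:
```python
from h import *
s,t,w,st=pickle.load(open("end.pkl","rb"))
print("handle if z=.012/.022/.04:",[at(s,(346.3,267.9),z).round(3).tolist() for z in(.012,.022,.04,.06)])
def asc(im,u0,u1,v0,v1,st=1):
    h=cv2.cvtColor(im,cv2.COLOR_BGR2HSV).astype(int)
    for v in range(v0,v1,st):
        o=""
        for u in range(u0,u1):
            H,S,V=h[v,u];o+="o" if 5<=H<=18 and S>150 and V>50 else "B" if 100<=H<=130 and S>100 else "y" if 12<=H<=30 and S>110 and V>60 else "." if V<45 else "-" if V<110 else " "
        print(v,o)
asc(s["image"],295,375,228,300)
print("top");asc(t["image"],300,365,215,300,2)
```

```text
handle if z=.012/.022/.04: [[0.569, -0.056, 0.012], [0.561, -0.044, 0.022], [0.546, -0.023, 0.04], [0.529, 0.0, 0.06]]
228                                                                                 
229                                                                                 
230                                                                                 
231                                                                                 
232                                                                                 
233                                                                                 
234                                                                                 
235                                                                                 
236              -                                                                  
237           --                                                                    
238          --                                                                     
239          --  ---      BB                  
[... 7386 characters left out ...]
                                    oooooooooo                    
281                                    oooooooooo                    
283                                     oooooooooo                   
285                                     oooooooooo                   
287                                     oooooooooo                   
289                                      oooooooooo                  
291                                       ooooo                      
293                                                                  
295                                                                  
297                                                                  
299
```

The driver has dropped out of the loose cup and lies in front of the clamp, on the plate's rear part. I check numerically that the plate has not moved and how far the screw has turned.

Run:
```python
from h import *
from plant import r
s0=pickle.load(open("w9.pkl","rb"))[1];s1=pickle.load(open("end.pkl","rb"))[0];s2=r.capture("scene");t2=r.capture("top")
T=s0["image"][274:292,308:326]
for n,s in(("end",s1),("now",s2)):
    m=cv2.matchTemplate(s["image"][266:300,300:334],T,cv2.TM_CCOEFF_NORMED);print(n,cv2.minMaxLoc(m)[1::2],"expected loc (8,8)")
print("driver still moving? diff",cv2.absdiff(s1["image"],s2["image"])[250:300,330:380].mean())
def lands(c,u0,u1,v0,v1,n):
    a=cv2.resize(c["image"][v0:v1,u0:u1],None,fx=4,fy=4,interpolation=cv2.INTER_CUBIC);h=cv2.cvtColor(a,cv2.COLOR_BGR2HSV)
    m=((h[...,0]>8)&(h[...,0]<30)&(h[...,1]>120)&(h[...,2]>60)).astype(np.uint8)
    k,l,q,ce=cv2.connectedComponentsWithStats(m);i=np.argsort(-q[1:,4])[:2]+1
    P=[at(c,ce[j]/4+[u0-.375,v0-.375],.0705-.004) for j in i];d=P[0]-P[1];yw=np.radians(-2.7)
    dx=(d[0]*np.cos(yw)+d[1]*np.sin(yw))/np.cos(.35);dy=-d[0]*np.sin(yw)+d[1]*np.cos(yw)
    # horizontal-plane approx corrected for lean: x foreshortened
    print(n,q[i,4],"normal ang in seat frame",np.degrees(np.arctan2(dy,dx)).round(1),"slot",(np.degrees(np.arctan2(dy,dx))-90).round(1)%180)
lands(pickle.load(open("top0.pkl","rb")),318,350,218,244,"before");lands(t2,318,350,218,244,"after")
print(r.get_state()["contact_force"],r.get_state()["time_s"])
```

```text
end (0.7179656624794006, (8, 8)) expected loc (8,8)
now (0.7189480066299438, (8, 8)) expected loc (8,8)
driver still moving? diff 0.5518666666666666
before [407 370] normal ang in seat frame -106.0 slot 164.0
after [413 398] normal ang in seat frame 170.6 slot 80.6
[ 0.56816891 -0.27643973  0.99445234] 35.8
```

The plate is unmoved, the screw has turned about 84° (foot pushed back about 2.2 mm, roughly 6.6 N) and everything is at rest. I hand in.

```bash
python3 -c "
from plant import r
print(r.close_job())"
```

```text
the job is handed in; nothing more can be done
None
```

Job handed in at about 36 s: the plate sits square against the stop and the screw was turned about 84° clockwise (estimated foot force 6.6 N), but after release the driver dropped out of the screw and lies on the rear of the plate; the can, loupe and tape look unmoved (dial gauge not checked).

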